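# Put the second V-block away and close up its case

## Robot

A 6-joint arm with a two-finger parallel gripper is mounted at the origin on the work surface. World frame = base frame: x ahead of the robot, y to its left, z up, the work surface at z = 0. Lengths are in m, angles in rad, forces in N, time in s.
With the tool pointing down it reaches from about 0.35 to 0.975 m from the base axis. Payload 4.9 kg.
Tool frame: the origin (TCP) lies midway between the tips of the shut fingers; the grasp point (between the pads) lies 19 mm behind it (manip.pinch_z is the x of the grasp point in the tool frame, in m); x points along the fingers, y is the direction in which the jaws open and shut, and the axes are right-handed (so a half turn about x gives the same grasp; the last joint's range is limited). The gripper opens to 85 mm and grips with 20 to 120 N. Pads are 22 mm wide; open, the fingers measure 114 mm over their backs; the gripper's body (76 mm by 85 mm) begins 54 mm behind the grasp point. The pads swing forward as they close: fully open they stand 13 mm farther back than shut.
Start: joints at [1.012, 0.053, 1.613, -0, 1.476, -0.119], TCP at [0.266, 0.566, 0.231] pointing down, gripper open.
Joint ranges: [-3.01, 3.01], [-1.01, 2.22], [0.06, 2.58], [-1.02, 4.17], [0.09, 2.62], [-3.14, 3.14]. Speed limits (rad/s): [2.57, 2.57, 3.14, 3.14, 3.14, 3.14].

## Interface

Orientations are given as a unit quaternion [w, x, y, z].
In Python, from plant import sensors, cams, workorder, manip gives the robot as it stands.
- The arm moves only by the tool drive_tool, never from a script. Its argument "series" is a list of rows, each an object of numbers: "x", "y", "z": the shift along the tool's x, y, z in units of 25 mm (1.0 is 25 mm); "ax", "ay", "az": the turn, a rotation vector about the tool's x, y, z in units of 5 degrees (1.0 is 5 degrees). A call has 1 to 5 rows; each row is the pose to reach, as a shift and turn from the pose commanded when the call began, along the tool's axes at that moment; what a row does not reach only later rows make up. A row lasts 1/12 s, in which the tool goes at most 41.7 mm and 7.16 degrees, less where a joint would pass 70% of its speed; a pose out of reach is approached as far as the arm can. A call with a gripper value outside its range is refused whole. "hand" is the opening, from 0 (shut) to 1 (fully open), set as the call begins (left out, the last holds). The fingers move at their own pace and stop on an object; the grip force is fixed at half the most. Time passes only in rows, so rows that repeat a pose let the fingers close. It gives the time, the measured TCP pose, the force and the opening at its end, in the units of the state.
- sensors.state(): the state, without advancing time (a new reading comes with each control period).
- cams.grab_frame(name): name is "scene" or "top" or "wrist"; returns a dict with "img" (384x512x3 uint8, blue, green, red), "camera_matrix" (3x3 intrinsics, pixels), "cam_to_world" (4x4, takes a point from camera to world coordinates). Camera axes: x right, y down, z forward; pixel columns grow to the right and rows downward; lengths in m; the calibration is good to about 2 mm. A picture is of the moment at which its call begins. There is no depth.
- workorder.job_done(): hands the job in, once; it reports no verdict.
The state is a dict: "time": time; "joint_pos": joint angles; "joint_vel": joint speeds; "joint_efforts": joint torques, N m; "tool_pos": TCP position; "tool_rot": TCP orientation; "contact_force": force on the tool from outside, world axes, zero at the start; "ft_torque": the same for the moment, N m; "gripper_width": opening from 0.0 (shut) to 1.0 (fully open).
Only numpy, scipy, OpenCV 4.12 (cv2) and the standard library are available. Lean on these libraries where they do the work, as an engineer would, in place of code of your own. Each camera call takes 0.05 s, during which the arm holds its last target.

## Task

Set the loose V-block down gently, groove up, in the empty place in its wooden case beside its twin. Then shut the lid fully and press the lever of the draw catch flat against the front of the case, leaving everything else where it is.

Things in the scene. Friction and masses are not known exactly. Their poses are not given: they have to be found in the camera images.
- case: Dark wooden case, too heavy to slide, open on the bench: body 170 mm deep (its x), 260 wide (y), 70 high, walls 8. Origin: centre of its underside, z up. The front (with the catch) looks along -x; the lid is hinged on the +x side. Inside floor 12 mm above the origin, with two places side by side framed by strips 10 mm high: the +y one is empty, the next holds the twin; two clamp stirrups lie at the -y end.
- nest (a point): Centre of the empty place, 20 mm above the case's inside floor, which is where the centre of a seated V-block lies. Axes as the case. Inside its strips the place is 72 mm along x, 52 along y. Beside a seated block there are 32 mm to the end wall (+y) and 48 mm to the twin (-y).
- vblock_center (a point): Loose steel V-block on the bench, groove up: 60 mm long (its x), 40 wide (its y), 40 high, 0.45 to 0.65 kg; V groove 30 wide along its top, and a slot 4 mm deep, 14 to 20 mm above the underside, along each side. The point is its centre, 20 mm above the underside; z up. It may go into the place either way round.
- mate_center (a point): Centre of the twin V-block (same size), seated in the other place of the case, 88 mm from the empty one along the case's -y. It stays there.
- lid (a joint): Opening angle of the lid (rad): 0 is fully shut, 1.92 as far as it goes. It starts open a little past upright. Stiff hinge: the lid stays where it is left and takes 3 to 5 N at its free edge to move.
- lid_hinge (a point): Middle of the lid's hinge line, on top of the case's +x wall, 70 mm above the bench; the axis is the case's y. The shut lid reaches from here 170 mm towards the front, is 260 mm wide and 20 mm thick (shallow tray, 8 mm walls); the shut case is 90 mm high.
- lid_edge (a point): Middle of the lid's free edge, 10 mm into its 20 mm thickness, 170 mm from the hinge line. The small steel keeper of the catch stands out 13 mm from the edge here, 18 mm wide.
- catch (a joint): Angle (rad) of the catch lever on the case front: 0 is flat against the front, pointing down (fastened); 1.57 points straight out; it starts near 2.1, out and up. It stays where left; about 2 N at its tip turn it. Its wire loop follows it and, with the lid shut, drops into the keeper as the lever goes down; with the lever down first, the loop stops the lid just short.
- catch_pivot (a point): Lever pivot of the catch: middle of the case front, 7 mm out from the front face, 60 mm above the bench. The lever turns about the case's y. The wire loop, 28 mm wide and 36 long, is pivoted 10 mm along the lever and stands up from it.
- catch_tip (a point): Free end of the catch lever's flat part, 44 mm from its pivot; the lever is 26 mm wide and 3 thick, with a lip bent outward for 6 mm beyond this point.
- setup_block: Bystander: plain rectangular steel setup block with six holes, 75 x 50 x 25 mm, no groove. Origin at the centre of its underside.
- ring_gauge: Bystander: steel ring, 60 mm across, 20 mm high. Origin at the centre of its underside.
- gauge_rack: Bystander: wooden strip 36 x 110 mm holding a row of six upright gauge blocks, 50 mm high at most. Origin under its centre.
- plug_gauge: Bystander: dark double-ended plug gauge lying flat, 120 mm long, 15 mm wide. Origin under its centre.
Things that resemble listed ones, but are neither listed nor needed, are in the scene too. What is shaped like the part that bears vblock_center but blue or yellow is not meant.

How it is judged:
On the way, in this order (a step that is already met when the one before it is completed fails the run):
1. the V-block sits in the empty place of the case, let go (x of vblock_center in the frame of nest between -0.009 and 0.009 m and y of vblock_center in the frame of nest between -0.009 and 0.009 m and z of vblock_center in the frame of nest below 0.004 m and angle between vblock_center's own z axis and vertical below 0.08 rad and contact force between vblock and the fingers below 0.1 N), for 0.2 s.
2. the lid is fully shut (value of joint lid below 0.025 rad), for 0.1 s.
3. the catch lever is flat against the case front (value of joint catch below 0.15 rad), for 0.1 s.
At the end, for the whole second after the job is handed in: The V-block lies flat, groove up, in the empty place (centre within 9 mm of the place's centre along each side, not more than 4 mm high, tilted less than 0.08 rad), its twin still seated in its own place, the lid shut to within 0.025 rad and the catch lever to within 0.15 rad of flat (x of vblock_center in the frame of nest between -0.009 and 0.009 m and y of vblock_center in the frame of nest between -0.009 and 0.009 m and z of vblock_center in the frame of nest below 0.004 m and angle between each of vblock_center, mate_center's own z axis and vertical below 0.08 rad and distance between mate_center and nest between 0.075 and 0.101 m and value of joint lid below 0.025 rad and value of joint catch below 0.15 rad); the robot touches nothing.
It fails at once if another piece on the bench was pushed more than 25 mm from its place (distance of any of setup_block, ring_gauge, gauge_rack, plug_gauge from where it was at the start of the episode above 0.025 m).
It fails at once if the V-block was dropped or knocked instead of set down (faster than 0.6 m/s while not held) (linear speed of vblock above 0.6 m/s and contact force between vblock and the fingers below 0.1 N).
It also fails if it takes over 66 s, if anything falls off the work surface, if the arm or the gripper's body presses on something with over 40 N, if the wrist force passes 120 N, or if a joint passes its speed limit or range.

## Working session

There is one attempt and no reset: what is moved stays moved. The work goes in short steps, Python scripts to look and compute and a tool call to move; the robot and the scene stay as the last step left them, time stands still between calls to the robot, and variables do not carry over. Pictures are saved under pics/ and viewed, and the job is handed in when it is done.

Besides the shell and the picture viewer there is one more tool, called after ">>>" by a JSON object that holds its "api" and its "payload", one argument or row to a line. drive_tool: Moves the arm, as the interface text tells. Its arguments: {"type":"object","properties":{"series":{"type":"array","items":{"type":"object","properties":{"x":{"type":"number"},"y":{"type":"number"},"z":{"type":"number"},"ax":{"type":"number"},"ay":{"type":"number"},"az":{"type":"number"}}}},"hand":{"type":"number"}},"required":["series"]}

```bash
ls; mkdir -p pics
python3 - <<'E'
from plant import sensors, cams, workorder, manip
import cv2
print(sensors.state())
print(manip.pinch_z)
for n in ["scene","top","wrist"]:
    f=cams.grab_frame(n); cv2.imwrite(f"pics/{n}0.png",f["img"]); print(n,f["camera_matrix"],f["cam_to_world"])
    import numpy as np; np.savez(f"{n}0.npz",**f)
E
```

```text
pics
{'time': 0.0, 'joint_pos': array([ 1.01200971e+00,  5.33491182e-02,  1.61429985e+00,  2.46794934e-05,
        1.47599210e+00, -1.19018547e-01]), 'joint_vel': array([-0.00015163, -0.00067926, -0.00028307,  0.00040746, -0.00160964,
       -0.00098179]), 'joint_efforts': array([ 7.10676904e-04, -3.93671143e+01, -3.70179892e+01, -1.11467423e-04,
        7.09979635e-03, -4.05093635e-05]), 'tool_pos': array([0.26575249, 0.56499813, 0.23006432]), 'tool_rot': array([ 0.68983209,  0.15355221,  0.69033001, -0.1549125 ]), 'contact_force': array([-0.14342474,  0.02002792, -0.13438006]), 'ft_torque': array([-0.0088555 , -0.01048758, -0.03711725]), 'gripper_width': 1.0006531864567734}
-0.0187
scene [[377.03747333   0.         254.52811732]
 [  0.         377.03747333 192.26707116]
 [  0.           0.           1.        ]] [[-0.74813299  0.55371921 -0.36563927  0.83365916]
 [ 0.66353663  0.62763186 -0.40718225  0.35803526]
 [ 0.00402222 -0.54724152 -0.83696507  0.86160207]
 [ 0.          0.          0.          1.        ]]
top [[350.73109851   0.         257.40156878]
 [  0.         350.73109851 193.38250801]
 [  0.           0.           1.        ]] [[-0.01000514 -0.98795458  0.15442034  0.30138697]
 [-0.99982403  0.01233456  0.01413414 -0.04114824]
 [-0.0158686  -0.15425175 -0.98790414  1.19984599]
 [ 0.          0.          0.          1.        ]]
wrist [[333.67435594   0.         257.907519  ]
 [  0.         333.67435594 185.28585547]
 [  0.           0.           1.        ]] [[ 0.42679422  0.86375501  0.26790667  0.1973658 ]
 [ 0.90434677 -0.40701258 -0.12844331  0.59658254]
 [-0.00190217  0.29709939 -0.95484466  0.37264673]
 [ 0.          0.          0.          1.        ]]
```

View pics/scene0.png

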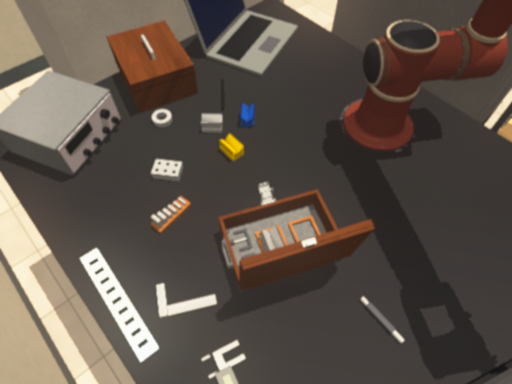

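View pics/top0.png

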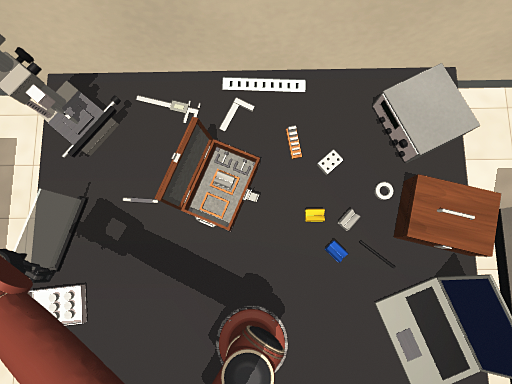

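View pics/wrist0.png

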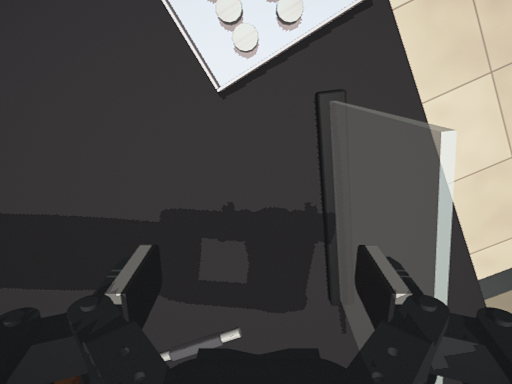

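```bash
cat > h.py <<'E'
import numpy as np, cv2
from scipy.spatial.transform import Rotation as R
def load(n):
    return dict(np.load(n+".npz"))
def ray(f,u,v):
    K=f["camera_matrix"];T=f["cam_to_world"]
    d=T[:3,:3]@np.array([(u-K[0,2])/K[0,0],(v-K[1,2])/K[1,1],1.]); return T[:3,3],d
def plane(f,u,v,z):
    o,d=ray(f,u,v); return o+d*(z-o[2])/d[2]
def proj(f,p):
    K=f["camera_matrix"];T=f["cam_to_world"]; c=T[:3,:3].T@(np.asarray(p)-T[:3,3]); return (K@c/c[2])[:2]
def tri(f1,a,f2,b):
    o,d=ray(f1,*a);p,e=ray(f2,*b)
    s=np.linalg.lstsq(np.c_[d,-e],p-o,rcond=None)[0]; q1=o+d*s[0];q2=p+e*s[1]
    return (q1+q2)/2,np.linalg.norm(q1-q2)
def grab(n,tag):
    from plant import cams
    f=cams.grab_frame(n); np.savez(tag+".npz",**f); cv2.imwrite(f"pics/{tag}.png",f["img"]); return f
def crop(f,tag,u0,v0,u1,v1,s):
    c=cv2.resize(f["img"][v0:v1,u0:u1],None,fx=s,fy=s,interpolation=cv2.INTER_CUBIC); cv2.imwrite(f"pics/{tag}.png",c)
def toolR():
    from plant import sensors
    s=sensors.state(); w,x,y,z=s["tool_rot"]; return s,R.from_quat([x,y,z,w])
E
python3 - <<'E'
from h import *
t=load("top0"); s=load("scene0")
crop(t,"t_case",140,100,280,240,5)
crop(s,"s_case",205,170,385,300,4)
crop(t,"t_v",290,190,410,270,6)
crop(s,"s_v",180,80,280,170,6)
E
```

```text
(no output)
```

View pics/t_case.png

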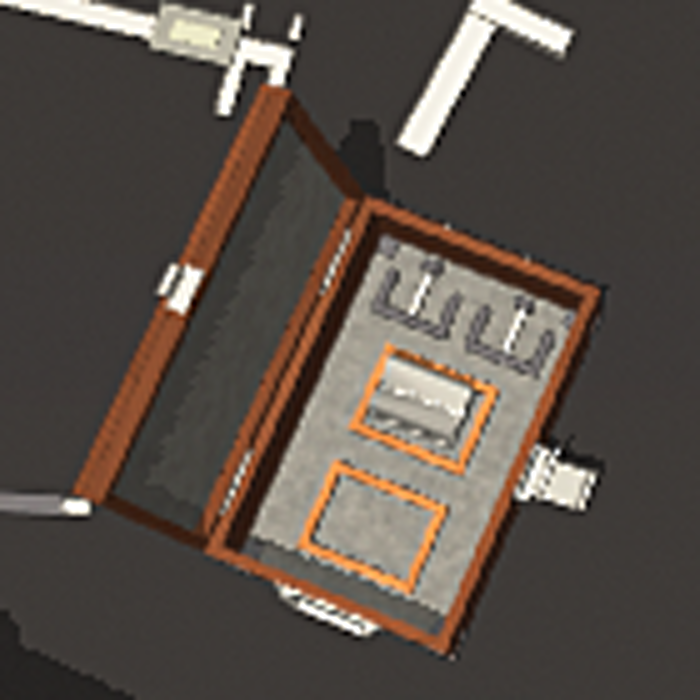

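View pics/s_case.png

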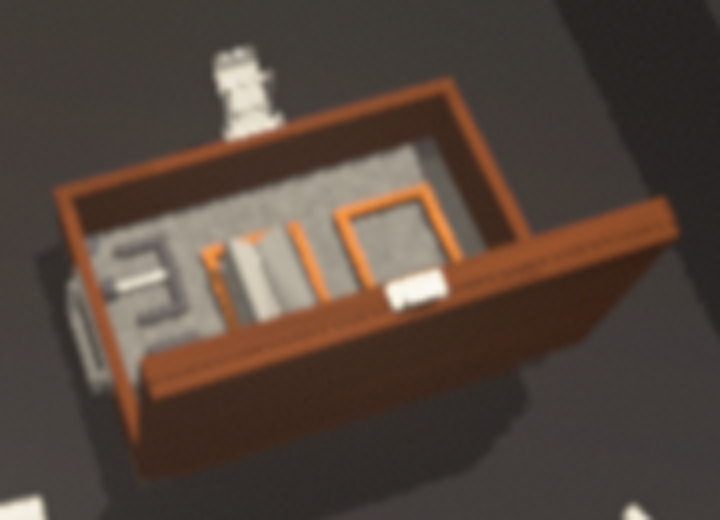

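View pics/t_v.png

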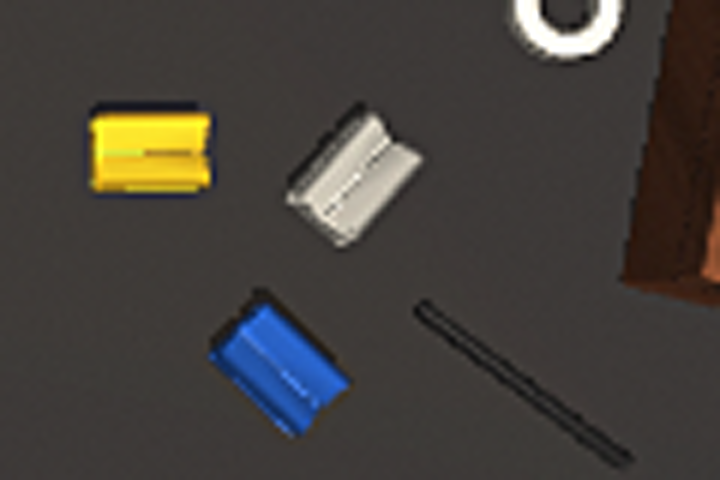

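View pics/s_v.png

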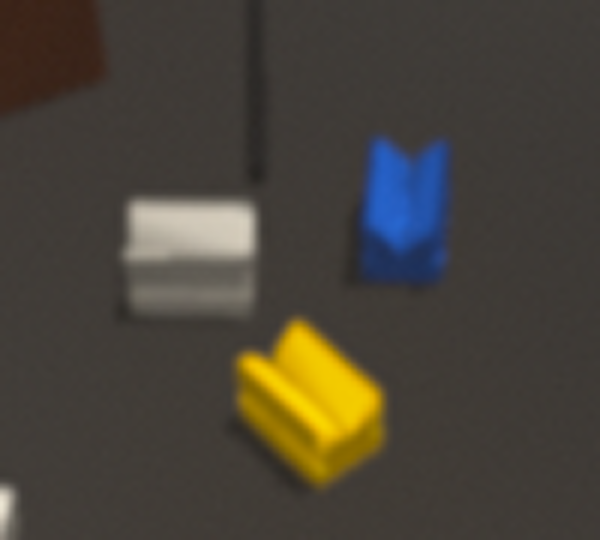

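Run:
```python
from h import *
t=load("top0"); s=load("scene0")
P=lambda u,v,z,o=(140,100),k=5: plane(t,o[0]+u/k,o[1]+v/k,z)
c={n:P(*uv,.07) for n,uv in dict(rm=(365,200),fm=(603,290),fp=(447,654),rp=(208,550)).items()}
for k,v in c.items(): print(k,v)
print("depth",np.linalg.norm(c['rm']-c['fm']),np.linalg.norm(c['rp']-c['fp']),"width",np.linalg.norm(c['rm']-c['rp']),np.linalg.norm(c['fm']-c['fp']))
ctr=sum(c.values())/4; xd=c['rm']-c['fm']+c['rp']-c['fp']; yd=c['rp']-c['rm']+c['fp']-c['fm']
print(ctr,np.degrees(np.arctan2(xd[1],xd[0])),np.degrees(np.arctan2(yd[1],yd[0])))
# nest strips top z=0.022 outer corners
q=[P(*uv,.022) for uv in [(340,463),(446,508),(411,592),(300,546)]]
print("nest",sum(q)/4,[np.linalg.norm(q[i]-q[(i+1)%4]) for i in range(4)])
m=[P(*uv,.022) for uv in [(388,345),(496,388),(462,472),(350,428)]]
print("mate",sum(m)/4, np.linalg.norm((sum(m)-sum(q))/4))
v=[P(*uv,.04,(290,190),6) for uv in [(372,110),(425,158),(342,247),(287,197)]]
print("v",sum(v)/4,[np.linalg.norm(v[i]-v[(i+1)%4]) for i in range(4)])
d=v[0]-v[3]+v[1]-v[2]; print(np.degrees(np.arctan2(d[1],d[0])))
# scene view V: top corners crop (130,200),(255,200),(255,258),(125,255)
w=[plane(s,180+a/6,80+b/6,.04) for a,b in [(130,200),(256,200),(255,257),(125,252)]]
print("v scene",sum(w)/4,[np.linalg.norm(w[i]-w[(i+1)%4]) for i in range(4)]); d=w[1]-w[0]+w[2]-w[3]; print(np.degrees(np.arctan2(d[1],d[0])))
cs=[plane(s,205+a/4,170+b/4,.07) for a,b in [(58,190),(452,80)]]; print("front rim scene",cs,np.linalg.norm(cs[0]-cs[1]))
# keeper / lid edge
print("lid edge tri", tri(t,(140+183/5,100+285/5),s,(205+415/4,170+285/4)))
print("catch",tri(t,(140+590/5,100+480/5),s,(205+235/4,170+55/4)))
```

```text
rm [0.6606878  0.12183551 0.07      ]
fm [ 0.59648221 -0.03676579  0.07      ]
fp [0.35750221 0.06616441 0.07      ]
rp [0.42644207 0.22178639 0.07      ]
depth 0.1711044438415316 0.17020841566779163 width 0.2546786928173926 0.26020389492981777
[0.51027857 0.09325513 0.07      ] 67.0362282363086 156.79424347642492
nest [0.44606213 0.12032902 0.022     ] [np.float64(0.07910565127273267), np.float64(0.061425968418233105), np.float64(0.08194731533396449), np.float64(0.0624425625621407)]
mate [0.52766963 0.08692601 0.022     ] 0.08817904488111356
v [ 0.39134372 -0.32692301  0.04      ] [np.float64(0.0385423619498762), np.float64(0.06790093233315511), np.float64(0.03984001157051785), np.float64(0.06812482357029875)]
-45.34192119814542
v scene [ 0.39390059 -0.32466996  0.04      ] [np.float64(0.06326786711478538), np.float64(0.038923883080933155), np.float64(0.06438997340817636), np.float64(0.03554142906748269)]
137.14862260259633
front rim scene [array([ 0.59899626, -0.0285652 ,  0.07      ]), array([0.36334141, 0.07365264, 0.07      ])] 0.25686902480891843
lid edge tri (array([0.55850714, 0.2001379 , 0.2393216 ]), np.float64(7.600930471074525e-05))
catch (array([ 0.46427776, -0.02437629,  0.0891507 ]), np.float64(0.0069824330271531275))
```

```bash
cat >> h.py <<'E'
def delta(pos,yaw=None,down=True):
    """shift/turn in tool axes & units to reach TCP pos with jaw(y) axis at world yaw deg, tool x down"""
    s,r=toolR(); d=r.inv().apply(np.asarray(pos)-s["tool_pos"])/0.025
    y=r.apply([0,1,0]); cy=np.degrees(np.arctan2(y[1],y[0]))
    if yaw is None: yaw=cy
    a=np.radians(yaw); X=np.array([0,0,-1.]); Y=np.array([np.cos(a),np.sin(a),0]); Rt=R.from_matrix(np.c_[X,Y,np.cross(X,Y)])
    w=np.degrees((r.inv()*Rt).as_rotvec())/5
    print("t %.2f pos %s jaw yaw %.1f  width %.3f F %s j %s"%(s["time"],np.round(s["tool_pos"],4),cy,s["gripper_width"],np.round(s["contact_force"],1),np.round(s["joint_pos"],2)))
    print("shift",np.round(d,2),"turn",np.round(w,2))
E
python3 - <<'E'
from h import *
s,r=toolR(); print(r.as_matrix().round(3))
w=load("wrist0"); print("cam in tool",r.inv().apply(w["cam_to_world"][:3,3]-s["tool_pos"]))
delta([.46,.2,.38],46); delta([.46,.2,.38],-134)
E
```

```text
[[-0.001  0.426  0.905]
 [-0.001  0.905 -0.426]
 [-1.    -0.002 -0.   ]]
cam in tool [-0.1422939  -0.00089394 -0.07538732]
t 0.15 pos [0.2658 0.5651 0.2303] jaw yaw 64.8  width 0.997 F [-0.4  0.  -0.4] j [ 1.01  0.05  1.61 -0.    1.48 -0.12]
shift [-5.97 -9.92 13.24] turn [3.76 0.   0.02]
t 0.15 pos [0.2658 0.5651 0.2303] jaw yaw 64.8  width 0.997 F [-0.4  0.  -0.4] j [ 1.01  0.05  1.61 -0.    1.48 -0.12]
shift [-5.97 -9.92 13.24] turn [-3.224e+01 -3.000e-02  0.000e+00]
```

>>> {"api": "drive_tool", "payload": {
  "series": [
    {"x": -1.6},
    {"x": -3.2},
    {"x": -4.6, "y": -1, "z": 1.2},
    {"x": -5.6, "y": -2, "z": 2.4},
    {"x": -6, "y": -3, "z": 4}
  ]
}}

```text
schema error: expected keys x, y, z, ax, ay, az
```

>>> {"api": "drive_tool", "payload": {
  "series": [
    {"y": -1, "z": 1.3, "ax": 1},
    {"y": -2, "z": 2.6, "ax": 2},
    {"y": -3, "z": 3.9, "ax": 3},
    {"y": -4, "z": 5, "ax": 3.7},
    {"y": -5.3, "z": 6, "ax": 3.7}
  ]
}}

```text
schema error: expected keys x, y, z, ax, ay, az
```

Run:
```python
from h import *
delta([.44,-.15,.33],46)
```

```text
t 0.15 pos [0.2658 0.5651 0.2303] jaw yaw 64.8  width 0.997 F [-0.4  0.  -0.4] j [ 1.01  0.05  1.61 -0.    1.48 -0.12]
shift [ -3.95 -22.92  18.48] turn [3.76 0.   0.02]
```

>>> {"api": "drive_tool", "payload": {
  "series": [
    {"x": -1.6, "y": 0, "z": 0, "ax": 0, "ay": 0, "az": 0},
    {"x": -3.2, "y": 0, "z": 0, "ax": 0, "ay": 0, "az": 0},
    {"x": -4.6, "y": -0.6, "z": 0.8, "ax": 0, "ay": 0, "az": 0},
    {"x": -5.6, "y": -1.5, "z": 2, "ax": 0, "ay": 0, "az": 0},
    {"x": -6, "y": -2.4, "z": 3.2, "ax": 0, "ay": 0, "az": 0}
  ]
}}

```text
time: 0.57
tool_pos: [0.3125, 0.4789, 0.3853]
tool_rot: [0.691, 0.155, 0.689, -0.151]
contact_force: [0.8, 0.1, 1.1]
gripper_width: 0.996
```

>>> {"api": "drive_tool", "payload": {
  "series": [
    {"x": 0, "y": -1, "z": 1.3, "ax": 1, "ay": 0, "az": 0},
    {"x": 0, "y": -2, "z": 2.6, "ax": 2, "ay": 0, "az": 0},
    {"x": 0, "y": -3, "z": 3.9, "ax": 3, "ay": 0, "az": 0},
    {"x": 0, "y": -4, "z": 5.2, "ax": 3.8, "ay": 0, "az": 0},
    {"x": 0, "y": -5, "z": 6.5, "ax": 3.8, "ay": 0, "az": 0}
  ]
}}

```text
time: 0.98
tool_pos: [0.4063, 0.2944, 0.3806]
tool_rot: [0.655, 0.267, 0.655, -0.267]
contact_force: [1.1, -0.1, 0.4]
gripper_width: 0.999
```

Run:
```python
from h import *
delta([.44,-.15,.33],46)
```

```text
t 0.98 pos [0.4063 0.2944 0.3806] jaw yaw 45.7  width 0.999 F [ 1.1 -0.1  0.4] j [ 0.48 -0.29  1.68 -0.    1.75 -0.32]
shift [  2.02 -11.78  13.38] turn [-0.06  0.    0.  ]
```

>>> {"api": "drive_tool", "payload": {
  "series": [
    {"x": 0, "y": -1.1, "z": 1.2, "ax": 0, "ay": 0, "az": 0},
    {"x": 0, "y": -2.2, "z": 2.4, "ax": 0, "ay": 0, "az": 0},
    {"x": 0, "y": -3.3, "z": 3.6, "ax": 0, "ay": 0, "az": 0},
    {"x": 0, "y": -4.4, "z": 4.8, "ax": 0, "ay": 0, "az": 0},
    {"x": 0, "y": -5.5, "z": 6, "ax": 0, "ay": 0, "az": 0}
  ]
}}

```text
time: 1.4
tool_pos: [0.4172, 0.0913, 0.3806]
tool_rot: [0.655, 0.266, 0.655, -0.266]
contact_force: [0.9, -0.4, 0.2]
gripper_width: 0.999
```

>>> {"api": "drive_tool", "payload": {
  "series": [
    {"x": 0, "y": -1.1, "z": 1.2, "ax": 0, "ay": 0, "az": 0},
    {"x": 0, "y": -2.2, "z": 2.4, "ax": 0, "ay": 0, "az": 0},
    {"x": 0, "y": -3.3, "z": 3.6, "ax": 0, "ay": 0, "az": 0},
    {"x": 0, "y": -4.4, "z": 4.8, "ax": 0, "ay": 0, "az": 0},
    {"x": 0, "y": -5.5, "z": 6, "ax": 0, "ay": 0, "az": 0}
  ]
}}

```text
time: 1.82
tool_pos: [0.4288, -0.1121, 0.3808]
tool_rot: [0.655, 0.266, 0.655, -0.266]
contact_force: [1.2, -1.0, -0.7]
gripper_width: 1.002
```

Run:
```python
from h import *
delta([.392,-.3255,.2],46)
```

```text
t 1.82 pos [ 0.4288 -0.1121  0.3808] jaw yaw 45.8  width 1.002 F [ 1.2 -1.  -0.7] j [-0.42 -0.43  1.79  0.    1.78 -1.22]
shift [ 7.23 -7.15  4.9 ] turn [-0.04  0.   -0.  ]
```

>>> {"api": "drive_tool", "payload": {
  "series": [
    {"x": 0.6, "y": -1, "z": 0.7, "ax": 0, "ay": 0, "az": 0},
    {"x": 1.5, "y": -2, "z": 1.4, "ax": 0, "ay": 0, "az": 0},
    {"x": 2.4, "y": -3, "z": 2.1, "ax": 0, "ay": 0, "az": 0},
    {"x": 3.3, "y": -4, "z": 2.8, "ax": 0, "ay": 0, "az": 0},
    {"x": 4.2, "y": -5, "z": 3.4, "ax": 0, "ay": 0, "az": 0}
  ]
}}

```text
time: 2.23
tool_pos: [0.4025, -0.2605, 0.2745]
tool_rot: [0.655, 0.266, 0.655, -0.266]
contact_force: [0.6, -0.2, 0.6]
gripper_width: 0.999
```

>>> {"api": "drive_tool", "payload": {
  "series": [
    {"x": 1, "y": -1, "z": 0.7, "ax": 0, "ay": 0, "az": 0},
    {"x": 2, "y": -1.8, "z": 1.2, "ax": 0, "ay": 0, "az": 0},
    {"x": 2.8, "y": -2.1, "z": 1.4, "ax": 0, "ay": 0, "az": 0},
    {"x": 2.8, "y": -2.1, "z": 1.4, "ax": 0, "ay": 0, "az": 0},
    {"x": 2.8, "y": -2.1, "z": 1.4, "ax": 0, "ay": 0, "az": 0}
  ]
}}

```text
time: 2.65
tool_pos: [0.3909, -0.3204, 0.2045]
tool_rot: [0.654, 0.267, 0.656, -0.266]
contact_force: [-0.1, -0.2, 0.7]
gripper_width: 0.996
```

Run:
```python
from h import *
delta([.392,-.3255,.01],46)
grab("wrist","w1")
```

```text
t 2.65 pos [ 0.3909 -0.3204  0.2045] jaw yaw 45.7  width 0.996 F [-0.1 -0.2  0.7] j [-0.83 -0.22  1.91  0.    1.45 -1.63]
shift [ 7.78 -0.12  0.2 ] turn [-0.05 -0.04 -0.01]
```

View pics/w1.png

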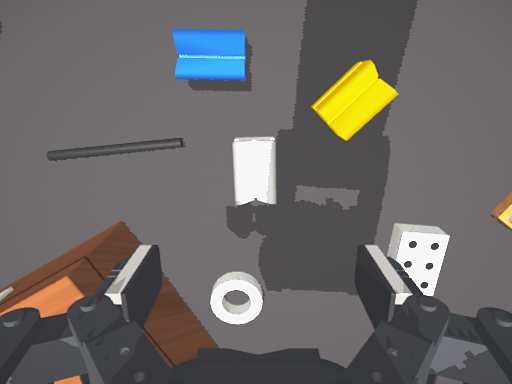

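Run:
```python
from h import *
f=load("w1"); crop(f,"w1c",210,120,300,225,6)
g=cv2.cvtColor(f["img"],cv2.COLOR_BGR2GRAY); m=(g>130).astype(np.uint8); m[:120]=0;m[225:]=0;m[:,:215]=0;m[:,300:]=0
c=max(cv2.findContours(m,0,1)[0],key=cv2.contourArea); print(cv2.minAreaRect(c),cv2.boundingRect(c))
print("ring",plane(f,236,297,.02),"plug",plane(f,182,143,.01),plane(f,48,156,.01))
```

```text
((254.10179138183594, 169.86053466796875), (67.51445770263672, 43.28316116333008), 88.26429748535156) (232, 136, 44, 69)
ring [ 0.48715217 -0.45027486  0.02      ] plug [ 0.32509312 -0.36492183  0.01      ] [ 0.2377634  -0.47359181  0.01      ]
```

View pics/w1c.png

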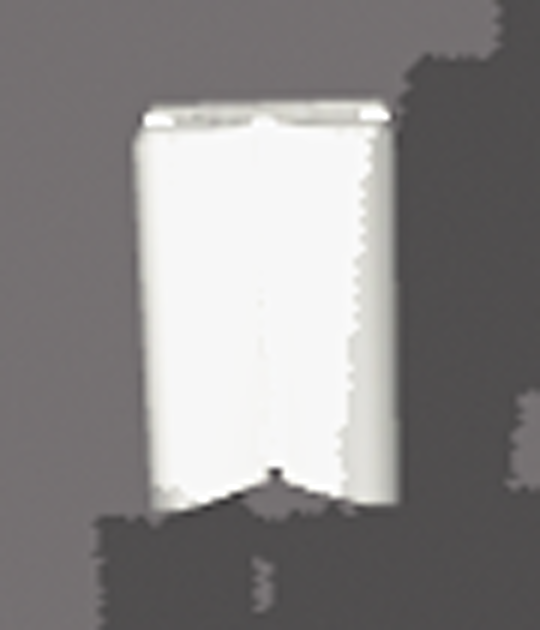

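Run:
```python
from h import *
f=load("w1")
w=[plane(f,210+a/6,120+b/6,.04) for a,b in [(136,128),(393,122),(400,503),(152,512)]]
print(sum(w)/4,[np.linalg.norm(w[i]-w[(i+1)%4]).round(4) for i in range(4)]); d=w[1]-w[2]+w[0]-w[3]; print(np.degrees(np.arctan2(d[1],d[0])))
delta([*(sum(w)/4)[:2],.03],np.degrees(np.arctan2(d[1],d[0]))-90)
```

```text
[ 0.39444544 -0.32852949  0.04      ] [np.float64(0.0396), np.float64(0.0625), np.float64(0.0406), np.float64(0.0631)]
137.19180947187786
t 2.70 pos [ 0.3918 -0.3207  0.2063] jaw yaw 45.8  width 0.997 F [-0.1  0.7  0.6] j [-0.83 -0.22  1.91  0.    1.45 -1.63]
shift [ 7.05 -0.15  0.29] turn [-0.28 -0.   -0.  ]
```

>>> {"api": "drive_tool", "payload": {
  "series": [
    {"x": 1.4, "y": -0.15, "z": 0.3, "ax": -0.3, "ay": 0, "az": 0},
    {"x": 2.8, "y": -0.15, "z": 0.3, "ax": -0.3, "ay": 0, "az": 0},
    {"x": 4.2, "y": -0.15, "z": 0.3, "ax": -0.3, "ay": 0, "az": 0},
    {"x": 5.4, "y": -0.15, "z": 0.3, "ax": -0.3, "ay": 0, "az": 0},
    {"x": 5.4, "y": -0.15, "z": 0.3, "ax": -0.3, "ay": 0, "az": 0}
  ]
}}

```text
time: 3.12
tool_pos: [0.3925, -0.3252, 0.0663]
tool_rot: [0.656, 0.258, 0.662, -0.255]
contact_force: [-0.6, 0.5, -1.3]
gripper_width: 1.001
```

Run:
```python
from h import *
delta([.3944,-.3285,.010],47.2)
f=grab("wrist","w2")
```

```text
t 3.12 pos [ 0.3925 -0.3252  0.0663] jaw yaw 47.4  width 1.001 F [-0.6  0.5 -1.3] j [-0.84 -0.05  2.01  0.    1.19 -1.67]
shift [ 2.25 -0.05  0.16] turn [ 0.04 -0.1  -0.01]
```

View pics/w2.png

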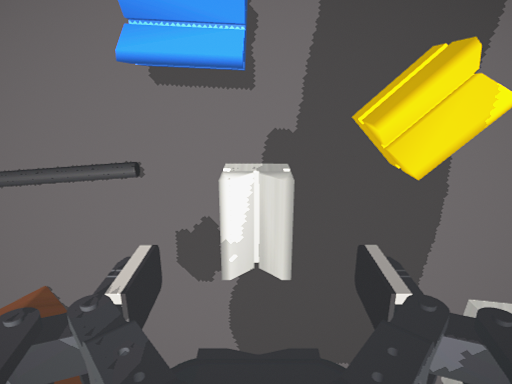

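>>> {"api": "drive_tool", "payload": {
  "series": [
    {"x": 1, "y": -0.05, "z": 0.1, "ax": 0, "ay": 0, "az": 0},
    {"x": 1.8, "y": -0.05, "z": 0.1, "ax": 0, "ay": 0, "az": 0},
    {"x": 2.2, "y": -0.05, "z": 0.1, "ax": 0, "ay": 0, "az": 0},
    {"x": 2.2, "y": -0.05, "z": 0.1, "ax": 0, "ay": 0, "az": 0},
    {"x": 2.2, "y": -0.05, "z": 0.1, "ax": 0, "ay": 0, "az": 0}
  ]
}}

```text
time: 3.58
tool_pos: [0.3966, -0.3324, 0.018]
tool_rot: [0.66, 0.257, 0.658, -0.258]
contact_force: [1.8, 0.3, -0.2]
gripper_width: 1.002
```

Run:
```python
from h import *
delta([.3944,-.3285,.010],47.2)
f=grab("wrist","w3")
```

```text
t 3.58 pos [ 0.3966 -0.3324  0.018 ] jaw yaw 47.3  width 1.002 F [ 1.8  0.3 -0.2] j [-0.84  0.03  2.02  0.    1.09 -1.67]
shift [ 0.32  0.05 -0.17] turn [0.03 0.03 0.  ]
```

View pics/w3.png

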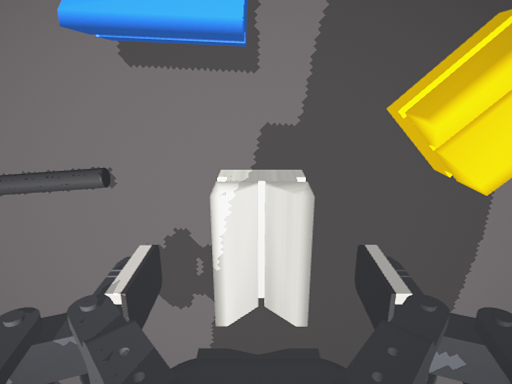

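>>> {"api": "drive_tool", "payload": {
  "series": [
    {"x": 0.3, "y": 0, "z": -0.1, "ax": 0, "ay": 0, "az": 0},
    {"x": 0.3, "y": 0, "z": -0.1, "ax": 0, "ay": 0, "az": 0},
    {"x": 0.3, "y": 0, "z": -0.1, "ax": 0, "ay": 0, "az": 0}
  ]
}}

```text
time: 3.88
tool_pos: [0.3936, -0.3298, 0.0086]
tool_rot: [0.659, 0.257, 0.659, -0.257]
contact_force: [0.4, 0.2, 0.4]
gripper_width: 1.002
```

Run:
```python
from h import *
delta([.3944,-.3285,.010],47.2)
```

```text
t 3.88 pos [ 0.3936 -0.3298  0.0086] jaw yaw 47.3  width 1.002 F [0.4 0.2 0.4] j [-0.84  0.04  2.03 -0.    1.07 -1.67]
shift [-0.06  0.06 -0.01] turn [0.02 0.   0.  ]
```

>>> {"api": "drive_tool", "payload": {
  "series": [
    {"x": 0, "y": 0, "z": 0, "ax": 0, "ay": 0, "az": 0},
    {"x": 0, "y": 0, "z": 0, "ax": 0, "ay": 0, "az": 0},
    {"x": 0, "y": 0, "z": 0, "ax": 0, "ay": 0, "az": 0},
    {"x": 0, "y": 0, "z": 0, "ax": 0, "ay": 0, "az": 0},
    {"x": 0, "y": 0, "z": 0, "ax": 0, "ay": 0, "az": 0}
  ],
  "hand": 0.3
}}

```text
time: 4.3
tool_pos: [0.3942, -0.33, 0.0089]
tool_rot: [0.659, 0.258, 0.658, -0.257]
contact_force: [1.3, 1.4, 2.5]
gripper_width: 0.456
```

>>> {"api": "drive_tool", "payload": {
  "series": [
    {"x": 0, "y": 0, "z": 0, "ax": 0, "ay": 0, "az": 0},
    {"x": 0, "y": 0, "z": 0, "ax": 0, "ay": 0, "az": 0},
    {"x": 0, "y": 0, "z": 0, "ax": 0, "ay": 0, "az": 0}
  ],
  "hand": 0.0
}}

```text
time: 4.55
tool_pos: [0.3942, -0.33, 0.0089]
tool_rot: [0.659, 0.258, 0.658, -0.257]
contact_force: [1.5, 2.6, 4.1]
gripper_width: 0.459
```

Run:
```python
from h import *
delta([.3944,-.3285,.010],47.2)
f=grab("wrist","w4")
```

```text
t 4.55 pos [ 0.3942 -0.33    0.0089] jaw yaw 47.3  width 0.459 F [1.5 2.6 4.1] j [-0.84  0.04  2.03  0.    1.07 -1.67]
shift [-0.05  0.05 -0.03] turn [ 0.02  0.01 -0.01]
```

View pics/w4.png

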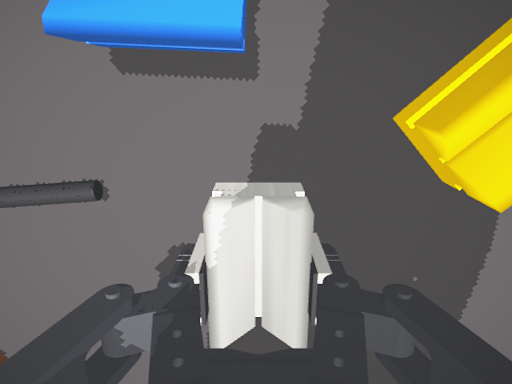

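>>> {"api": "drive_tool", "payload": {
  "series": [
    {"x": -0.6, "y": 0, "z": 0, "ax": 0, "ay": 0, "az": 0},
    {"x": -1.8, "y": 0, "z": 0, "ax": 0, "ay": 0, "az": 0},
    {"x": -3.2, "y": 0, "z": 0, "ax": 0, "ay": 0, "az": 0},
    {"x": -4.6, "y": 0, "z": 0, "ax": 0, "ay": 0, "az": 0},
    {"x": -6, "y": 0, "z": 0, "ax": 0, "ay": 0, "az": 0}
  ]
}}

```text
time: 5.02
tool_pos: [0.3918, -0.3286, 0.157]
tool_rot: [0.657, 0.258, 0.66, -0.257]
contact_force: [1.4, -0.8, -4.7]
gripper_width: 0.452
```

Run:
```python
from h import *
delta([.446,.1205,.20],157)
```

```text
t 5.02 pos [ 0.3918 -0.3286  0.157 ] jaw yaw 47.3  width 0.452 F [ 1.4 -0.8 -4.7] j [-0.84 -0.16  1.94 -0.    1.36 -1.67]
shift [ -1.68  14.67 -10.6 ] turn [-21.94  -0.05  -0.05]
```

>>> {"api": "drive_tool", "payload": {
  "series": [
    {"x": -0.6, "y": 0.6, "z": -0.4, "ax": -1.2, "ay": 0, "az": 0},
    {"x": -1.2, "y": 1.4, "z": -1, "ax": -2.5, "ay": 0, "az": 0},
    {"x": -1.7, "y": 2.3, "z": -1.7, "ax": -3.8, "ay": 0, "az": 0},
    {"x": -1.7, "y": 3.3, "z": -2.4, "ax": -5.1, "ay": 0, "az": 0},
    {"x": -1.7, "y": 4.3, "z": -3.1, "ax": -6.4, "ay": 0, "az": 0}
  ]
}}

```text
time: 5.43
tool_pos: [0.4085, -0.1973, 0.1997]
tool_rot: [0.703, 0.064, 0.705, -0.065]
contact_force: [0.5, 0.2, -6.1]
gripper_width: 0.456
```

Run:
```python
from h import *
delta([.446,.1205,.20],157)
```

```text
t 5.43 pos [ 0.4085 -0.1973  0.1997] jaw yaw 79.5  width 0.456 F [ 0.5  0.2 -6.1] j [-0.61 -0.36  2.03 -0.    1.47 -2.  ]
shift [-0.02 12.77 -0.83] turn [-1.549e+01 -2.000e-02 -1.000e-02]
```

>>> {"api": "drive_tool", "payload": {
  "series": [
    {"x": 0, "y": 1, "z": -0.1, "ax": -1.3, "ay": 0, "az": 0},
    {"x": 0, "y": 2, "z": -0.2, "ax": -2.6, "ay": 0, "az": 0},
    {"x": 0, "y": 3, "z": -0.2, "ax": -3.9, "ay": 0, "az": 0},
    {"x": 0, "y": 4, "z": -0.3, "ax": -5.2, "ay": 0, "az": 0},
    {"x": 0, "y": 5, "z": -0.3, "ax": -6.5, "ay": 0, "az": 0}
  ]
}}

```text
time: 5.85
tool_pos: [0.4236, -0.0729, 0.1981]
tool_rot: [0.692, -0.135, 0.696, 0.136]
contact_force: [0.2, 0.0, -5.4]
gripper_width: 0.46
```

Run:
```python
from h import *
delta([.446,.1205,.20],157)
```

```text
t 5.85 pos [ 0.4236 -0.0729  0.1981] jaw yaw 112.1  width 0.460 F [ 0.2  0.  -5.4] j [-0.34 -0.42  2.08 -0.    1.49 -2.3 ]
shift [-0.08  6.83  3.74] turn [-8.98 -0.04 -0.04]
```

>>> {"api": "drive_tool", "payload": {
  "series": [
    {"x": 0, "y": 1, "z": 0.5, "ax": -1.3, "ay": 0, "az": 0},
    {"x": 0, "y": 2, "z": 1, "ax": -2.6, "ay": 0, "az": 0},
    {"x": 0, "y": 3, "z": 1.6, "ax": -3.9, "ay": 0, "az": 0},
    {"x": 0, "y": 4, "z": 2.2, "ax": -5.2, "ay": 0, "az": 0},
    {"x": 0, "y": 5, "z": 2.7, "ax": -6.5, "ay": 0, "az": 0}
  ]
}}

```text
time: 6.27
tool_pos: [0.4403, 0.068, 0.1982]
tool_rot: [0.627, -0.324, 0.63, 0.325]
contact_force: [0.2, -0.4, -4.8]
gripper_width: 0.456
```

Run:
```python
from h import *
delta([.446,.1205,.20],157)
```

```text
t 6.27 pos [0.4403 0.068  0.1982] jaw yaw 144.6  width 0.456 F [ 0.2 -0.4 -4.8] j [-0.01 -0.38  2.05 -0.    1.47 -2.54]
shift [-0.07  1.03  1.84] turn [-2.48 -0.04 -0.03]
```

>>> {"api": "drive_tool", "payload": {
  "series": [
    {"x": 0, "y": 0.4, "z": 0.8, "ax": -1.2, "ay": 0, "az": 0},
    {"x": 0, "y": 0.8, "z": 1.5, "ax": -2.4, "ay": 0, "az": 0},
    {"x": 0, "y": 0.8, "z": 1.5, "ax": -2.4, "ay": 0, "az": 0},
    {"x": 0, "y": 0.8, "z": 1.5, "ax": -2.4, "ay": 0, "az": 0},
    {"x": 0, "y": 0.8, "z": 1.5, "ax": -2.4, "ay": 0, "az": 0}
  ]
}}

```text
time: 6.68
tool_pos: [0.4463, 0.1085, 0.199]
tool_rot: [0.591, -0.386, 0.593, 0.387]
contact_force: [-0.7, -0.2, -6.0]
gripper_width: 0.459
```

Run:
```python
from h import *
delta([.446,.1205,.09],157)
f=grab("wrist","w5")
t=grab("top","t5"); crop(t,"t5c",150,110,280,240,5)
```

```text
t 6.68 pos [0.4463 0.1085 0.199 ] jaw yaw 156.2  width 0.459 F [-0.7 -0.2 -6. ] j [ 0.08 -0.34  2.02 -0.    1.46 -2.65]
shift [4.36 0.19 0.45] turn [-0.15 -0.03 -0.03]
```

View pics/w5.png

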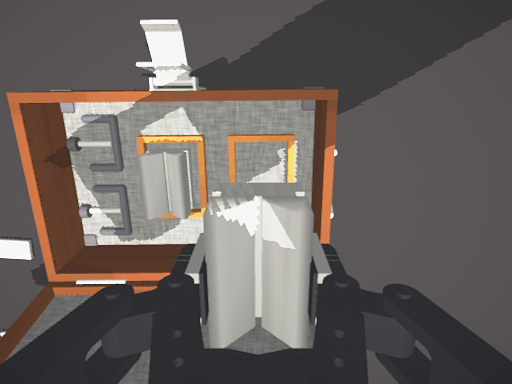

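View pics/t5c.png

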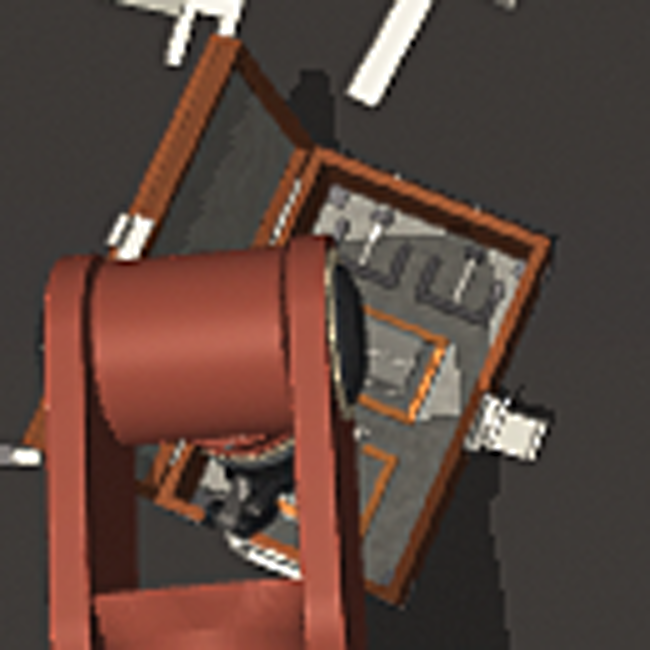

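Run:
```python
from h import *
f=load("w5"); crop(f,"w5c",120,80,345,240,3.5)
sc=grab("scene","s5"); crop(sc,"s5c",180,90,440,310,3)
s,r=toolR()
zt=s["tool_pos"][2]+.031
w=[plane(f,a,b,zt) for a,b in [(206,197),(312,197),(306,346),(208,347)]]
print("blk rel tool",r.inv().apply(sum(w)/4-s["tool_pos"]),[np.linalg.norm(w[i]-w[(i+1)%4]).round(4) for i in range(4)])
```

```text
blk rel tool [-0.03099419  0.00013482 -0.00588489] [np.float64(0.0371), np.float64(0.0642), np.float64(0.0399), np.float64(0.0646)]
```

View pics/w5c.png

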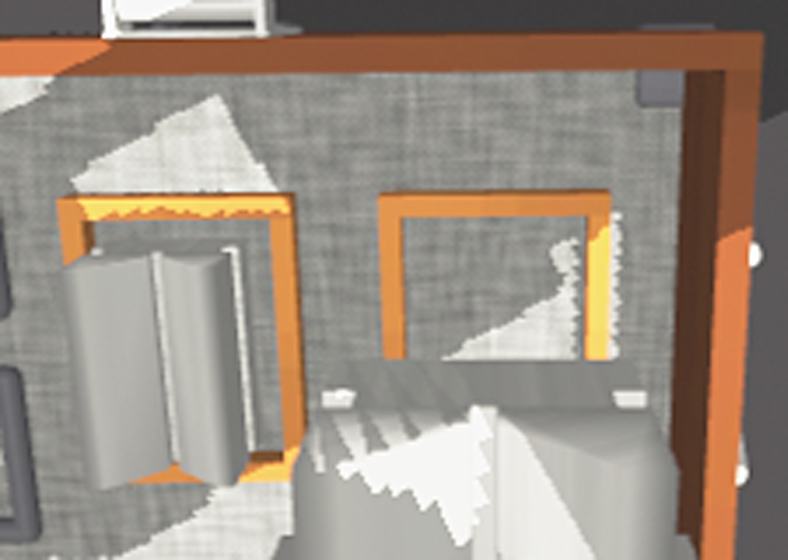

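View pics/s5c.png

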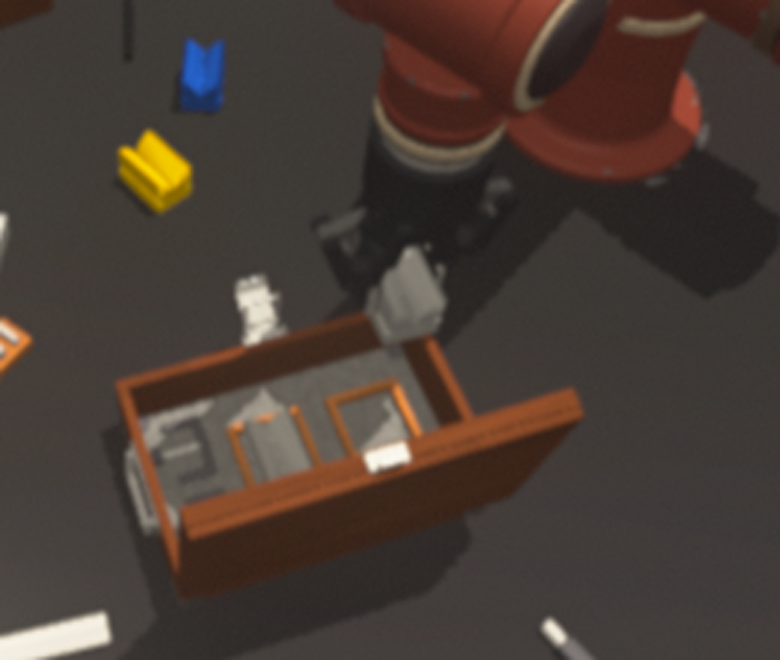

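Run:
```python
from h import *
f=load("w5"); s,r=toolR()
P=lambda a,b,z:plane(f,120+a/3.5,80+b/3.5,z)
a=P(378,192,.022);b=P(611,190,.022); print(a,b,np.linalg.norm(a-b))
y=(a-b)/np.linalg.norm(a-b)*-1  # +y case
print("yaw",np.degrees(np.arctan2(y[1],y[0])))
x=np.cross(y,[0,0,1.]);print(x)
n=(a+b)/2+x*.041; print("nest w5",n,"tcp",s["tool_pos"])
c=P(763,35,.07); print("rim corner fp",c, "->case ctr",c+x*.085-y*.13, "nest",c+x*.085-y*.06)
```

```text
[0.46121617 0.07083422 0.022     ] [0.40267868 0.0961035  0.022     ] 0.06375872047907118
yaw 156.65125671285443
[ 0.39632671  0.91810955 -0.        ]
nest w5 [0.44819682 0.12111135 0.022     ] tcp [0.44696903 0.1082178  0.20019141]
rim corner fp [0.36060342 0.0690064  0.07      ] ->case ctr [0.51364543 0.09552324 0.07      ] nest [0.44937776 0.12326611 0.07      ]
```

Run:
```python
from h import *
delta([.4487,.124,.105],156.8)
```

```text
t 6.83 pos [0.447  0.1082 0.2002] jaw yaw 156.2  width 0.462 F [ 0.1 -0.7 -4.6] j [ 0.08 -0.34  2.02 -0.    1.46 -2.65]
shift [3.81 0.19 0.61] turn [-0.12 -0.01 -0.01]
```

>>> {"api": "drive_tool", "payload": {
  "series": [
    {"x": 0.6, "y": 0.2, "z": 0.6, "ax": -0.1, "ay": 0, "az": 0},
    {"x": 1.6, "y": 0.2, "z": 0.6, "ax": -0.1, "ay": 0, "az": 0},
    {"x": 2.6, "y": 0.2, "z": 0.6, "ax": -0.1, "ay": 0, "az": 0},
    {"x": 3.6, "y": 0.2, "z": 0.6, "ax": -0.1, "ay": 0, "az": 0},
    {"x": 3.8, "y": 0.2, "z": 0.6, "ax": -0.1, "ay": 0, "az": 0}
  ]
}}

```text
time: 7.25
tool_pos: [0.4453, 0.1238, 0.101]
tool_rot: [0.588, -0.387, 0.593, 0.39]
contact_force: [-1.2, -0.7, -5.6]
gripper_width: 0.453
```

>>> {"api": "drive_tool", "payload": {
  "series": [
    {"x": 0, "y": 0, "z": 0, "ax": 0, "ay": 0, "az": 0},
    {"x": 0, "y": 0, "z": 0, "ax": 0, "ay": 0, "az": 0}
  ]
}}

```text
time: 7.42
tool_pos: [0.4493, 0.1245, 0.1067]
tool_rot: [0.591, -0.389, 0.59, 0.389]
contact_force: [0.5, -1.1, -5.1]
gripper_width: 0.46
```

Run:
```python
from h import *
delta([.4487,.124,.07],156.8)
f=grab("wrist","w6"); sc=grab("scene","s6"); crop(sc,"s6c",180,90,440,310,3)
```

```text
t 7.42 pos [0.4493 0.1245 0.1067] jaw yaw 156.7  width 0.460 F [ 0.5 -1.1 -5.1] j [ 0.11 -0.23  2.09 -0.    1.28 -2.63]
shift [ 1.47  0.02 -0.03] turn [-0.01  0.    0.01]
```

View pics/w6.png

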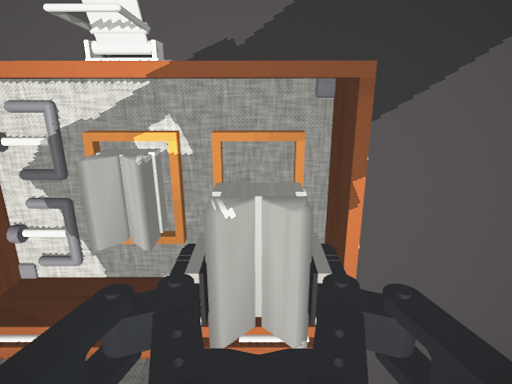

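View pics/s6c.png

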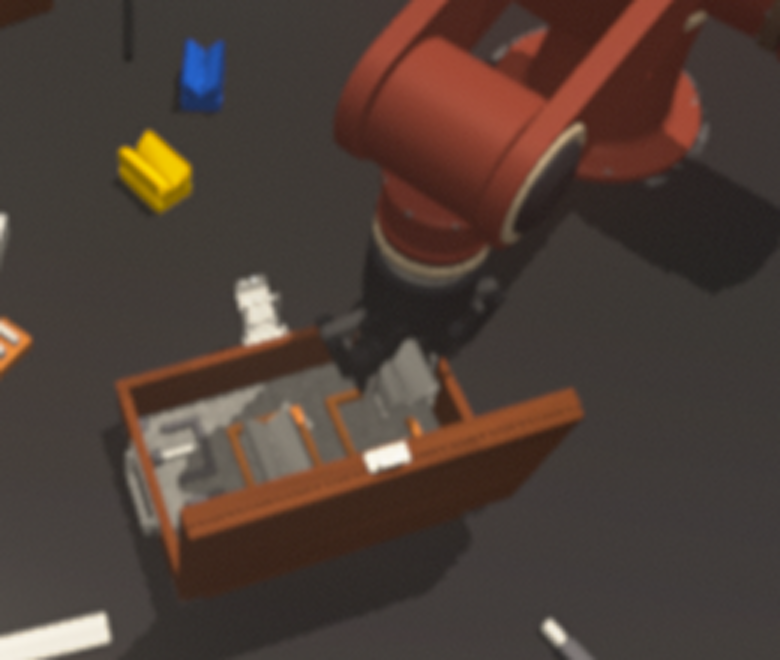

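Run:
```python
from h import *
f=load("w6"); s,r=toolR(); crop(f,"w6c",190,110,330,220,5)
a=plane(f,211,132,.022);b=plane(f,305,131,.022); print(a,b,np.linalg.norm(a-b))
y=(b-a)/np.linalg.norm(a-b); x=np.cross(y,[0,0,1.]); n=(a+b)/2+x*.041; print("nest w6",n,"yaw",np.degrees(np.arctan2(y[1],y[0])))
zb=s["tool_pos"][2]-.0089
p=plane(f,218,184,zb);q=plane(f,300,184,zb);print(np.linalg.norm(p-q), "near end x in tool",r.inv().apply((p+q)/2-s["tool_pos"]))
```

```text
[0.46180841 0.07127786 0.022     ] [0.40292683 0.09591123 0.022     ] 0.06382666544122555
nest w6 [0.44819123 0.121418   0.022     ] yaw 157.29778458470193
0.03852596116379307 near end x in tool [ 0.00883547  0.00089332 -0.03150824]
```

View pics/w6c.png

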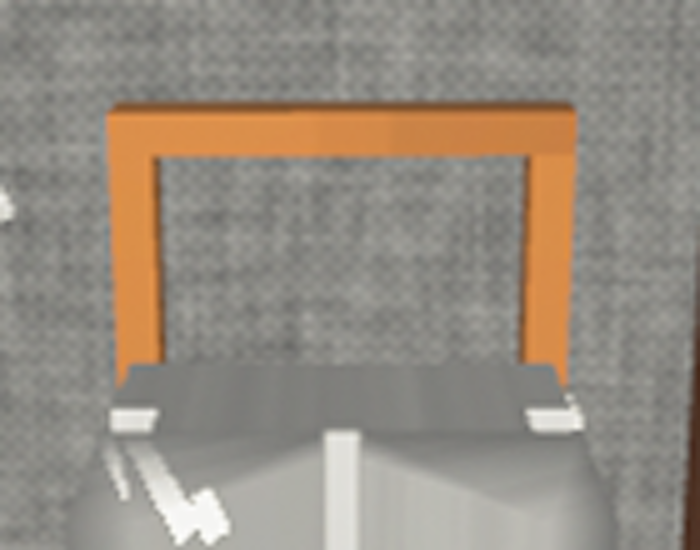

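>>> {"api": "drive_tool", "payload": {
  "series": [
    {"x": 0.6, "y": 0, "z": -0.05, "ax": 0, "ay": 0, "az": 0},
    {"x": 1.3, "y": 0, "z": -0.05, "ax": 0, "ay": 0, "az": 0},
    {"x": 2, "y": 0, "z": -0.05, "ax": 0, "ay": 0, "az": 0},
    {"x": 2.5, "y": 0, "z": -0.05, "ax": 0, "ay": 0, "az": 0},
    {"x": 2.6, "y": 0, "z": -0.05, "ax": 0, "ay": 0, "az": 0}
  ]
}}

```text
time: 7.93
tool_pos: [0.4478, 0.1236, 0.0402]
tool_rot: [0.59, -0.389, 0.591, 0.389]
contact_force: [-1.1, -0.4, -4.8]
gripper_width: 0.458
```

>>> {"api": "drive_tool", "payload": {
  "series": [
    {"x": 0, "y": 0, "z": 0, "ax": 0, "ay": 0, "az": 0},
    {"x": 0, "y": 0, "z": 0, "ax": 0, "ay": 0, "az": 0}
  ]
}}

```text
time: 8.1
tool_pos: [0.4497, 0.1239, 0.0426]
tool_rot: [0.591, -0.39, 0.589, 0.389]
contact_force: [0.6, 0.3, -4.6]
gripper_width: 0.456
```

Run:
```python
from h import *
delta([.4488,.1231,.021],156.9)
f=grab("wrist","w7")
```

```text
t 8.10 pos [0.4497 0.1239 0.0426] jaw yaw 156.8  width 0.456 F [ 0.6  0.3 -4.6] j [ 0.11 -0.13  2.13 -0.    1.14 -2.63]
shift [ 0.86  0.02 -0.04] turn [-0.02  0.02  0.03]
```

View pics/w7.png

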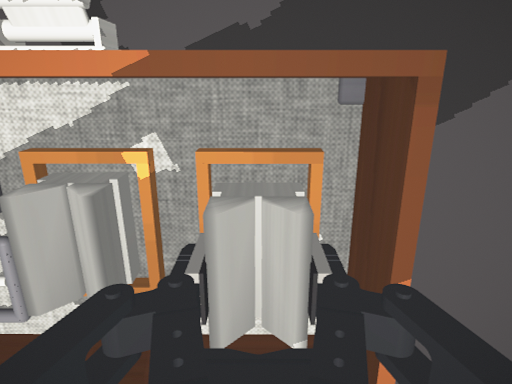

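>>> {"api": "drive_tool", "payload": {
  "series": [
    {"x": 0.2, "y": 0, "z": 0, "ax": 0, "ay": 0, "az": 0},
    {"x": 0.4, "y": 0, "z": -0.03, "ax": 0, "ay": 0, "az": 0},
    {"x": 0.6, "y": 0, "z": -0.03, "ax": 0, "ay": 0, "az": 0},
    {"x": 0.7, "y": 0, "z": -0.03, "ax": 0, "ay": 0, "az": 0},
    {"x": 0.7, "y": 0, "z": -0.03, "ax": 0, "ay": 0, "az": 0}
  ]
}}

```text
time: 8.57
tool_pos: [0.447, 0.123, 0.0222]
tool_rot: [0.59, -0.389, 0.591, 0.39]
contact_force: [-0.4, 0.9, -5.2]
gripper_width: 0.462
```

>>> {"api": "drive_tool", "payload": {
  "series": [
    {"x": 0.05, "y": 0, "z": 0, "ax": 0, "ay": 0, "az": 0},
    {"x": 0.1, "y": 0, "z": 0, "ax": 0, "ay": 0, "az": 0},
    {"x": 0.1, "y": 0, "z": 0, "ax": 0, "ay": 0, "az": 0}
  ]
}}

```text
time: 8.82
tool_pos: [0.4482, 0.1231, 0.021]
tool_rot: [0.59, -0.389, 0.59, 0.389]
contact_force: [0.5, 0.6, -4.8]
gripper_width: 0.457
```

Run:
```python
from h import *
delta([.4488,.1231,.021],156.9)
f=grab("wrist","w8")
```

```text
t 8.82 pos [0.4482 0.1231 0.021 ] jaw yaw 156.8  width 0.457 F [ 0.5  0.6 -4.8] j [ 0.11 -0.1   2.14  0.    1.1  -2.63]
shift [-0.   -0.02  0.01] turn [-0.02  0.    0.  ]
```

View pics/w8.png

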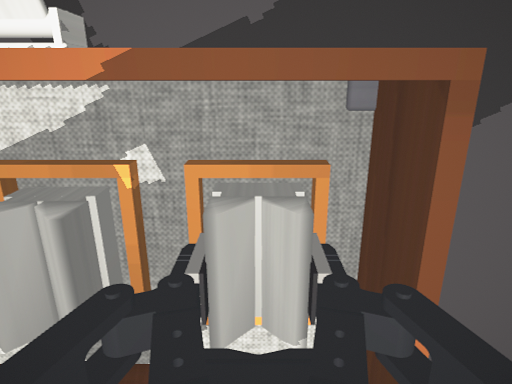

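>>> {"api": "drive_tool", "payload": {
  "series": [
    {"x": 0.05, "y": 0, "z": 0, "ax": 0, "ay": 0, "az": 0},
    {"x": 0.08, "y": 0, "z": 0, "ax": 0, "ay": 0, "az": 0},
    {"x": 0.08, "y": 0, "z": 0, "ax": 0, "ay": 0, "az": 0}
  ]
}}

```text
time: 9.12
tool_pos: [0.4483, 0.1231, 0.0209]
tool_rot: [0.59, -0.389, 0.591, 0.389]
contact_force: [-8.1, -2.2, 9.7]
gripper_width: 0.457
```

>>> {"api": "drive_tool", "payload": {
  "series": [
    {"x": 0, "y": 0, "z": 0, "ax": 0, "ay": 0, "az": 0},
    {"x": 0, "y": 0, "z": 0, "ax": 0, "ay": 0, "az": 0},
    {"x": 0, "y": 0, "z": 0, "ax": 0, "ay": 0, "az": 0},
    {"x": 0, "y": 0, "z": 0, "ax": 0, "ay": 0, "az": 0}
  ],
  "hand": 0.62
}}

```text
time: 9.45
tool_pos: [0.4512, 0.123, 0.0213]
tool_rot: [0.592, -0.391, 0.588, 0.388]
contact_force: [5.3, -2.2, 2.6]
gripper_width: 0.618
```

Run:
```python
from h import *
delta([.4488,.1231,.021],156.9)
f=grab("wrist","w9")
```

```text
t 9.45 pos [0.4512 0.123  0.0213] jaw yaw 156.8  width 0.618 F [ 5.3 -2.2  2.6] j [ 0.11 -0.09  2.14 -0.    1.09 -2.63]
shift [ 0.01  0.09 -0.03] turn [-0.02  0.03  0.07]
```

View pics/w9.png

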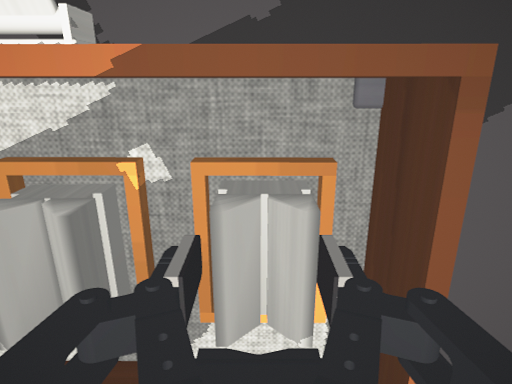

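>>> {"api": "drive_tool", "payload": {
  "series": [
    {"x": 0, "y": 0, "z": 0, "ax": 0, "ay": 0, "az": 0},
    {"x": 0, "y": 0, "z": 0, "ax": 0, "ay": 0, "az": 0}
  ]
}}

```text
time: 9.67
tool_pos: [0.4512, 0.123, 0.0212]
tool_rot: [0.592, -0.391, 0.588, 0.388]
contact_force: [5.6, -2.3, 3.7]
gripper_width: 0.623
```

>>> {"api": "drive_tool", "payload": {
  "series": [
    {"x": -0.2, "y": 0, "z": 0, "ax": 0, "ay": 0, "az": 0},
    {"x": -0.6, "y": 0, "z": 0, "ax": 0, "ay": 0, "az": 0},
    {"x": -1.2, "y": 0, "z": 0, "ax": 0, "ay": 0, "az": 0},
    {"x": -2, "y": 0, "z": 0, "ax": 0, "ay": 0, "az": 0},
    {"x": -3, "y": 0, "z": 0, "ax": 0, "ay": 0, "az": 0}
  ]
}}

```text
time: 10.08
tool_pos: [0.4462, 0.1232, 0.0937]
tool_rot: [0.589, -0.389, 0.591, 0.39]
contact_force: [-0.4, 0.3, -0.1]
gripper_width: 0.618
```

>>> {"api": "drive_tool", "payload": {
  "series": [
    {"x": -1.4, "y": 0, "z": 0, "ax": 0, "ay": 0, "az": 0},
    {"x": -2.8, "y": 0, "z": 0, "ax": 0, "ay": 0, "az": 0},
    {"x": -4.2, "y": 0, "z": 0, "ax": 0, "ay": 0, "az": 0},
    {"x": -5.6, "y": 0, "z": 0, "ax": 0, "ay": 0, "az": 0},
    {"x": -7, "y": 0, "z": 0, "ax": 0, "ay": 0, "az": 0}
  ]
}}

```text
time: 10.5
tool_pos: [0.4471, 0.1233, 0.2712]
tool_rot: [0.59, -0.389, 0.59, 0.389]
contact_force: [1.3, 0.2, -0.5]
gripper_width: 0.618
```

Run:
```python
from h import *
delta([.4488,.1231,.021],156.9)
f=grab("wrist","w10"); s=grab("scene","s10"); crop(s,"s10c",180,120,400,310,3)
```

```text
t 10.50 pos [0.4471 0.1233 0.2712] jaw yaw 156.8  width 0.618 F [ 1.3  0.2 -0.5] j [ 0.11 -0.37  1.92  0.    1.59 -2.63]
shift [10.01 -0.07  0.02] turn [-0.02  0.01 -0.  ]
```

View pics/w10.png

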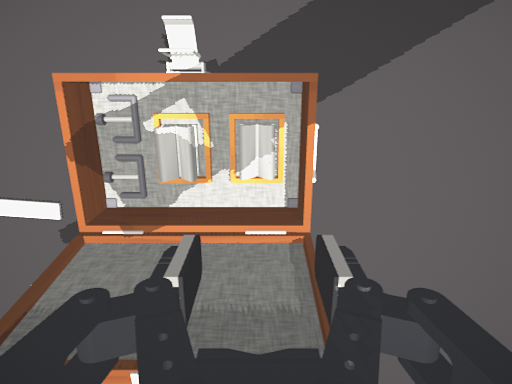

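View pics/s10c.png

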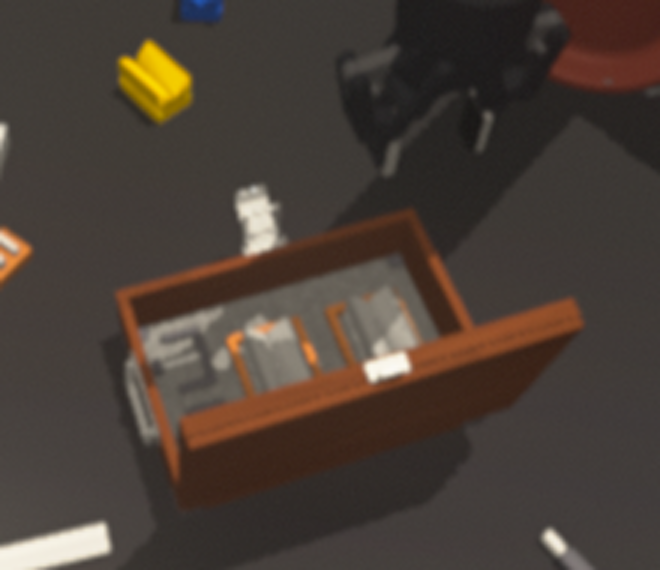

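>>> {"api": "drive_tool", "payload": {
  "series": [
    {"x": -1.4, "y": 0, "z": 0, "ax": 0, "ay": 0, "az": 0},
    {"x": -2.6, "y": 0, "z": 0.8, "ax": 0, "ay": 0, "az": 0},
    {"x": -2.9, "y": -0.5, "z": 2.2, "ax": 0, "ay": 0, "az": 0},
    {"x": -2.9, "y": -1, "z": 3.6, "ax": 0, "ay": 0, "az": 0},
    {"x": -2.9, "y": -1.4, "z": 5, "ax": 0, "ay": 0, "az": 0}
  ],
  "hand": 0
}}

```text
time: 11.02
tool_pos: [0.5302, 0.2255, 0.3428]
tool_rot: [0.591, -0.389, 0.59, 0.389]
contact_force: [0.0, -0.7, -1.2]
gripper_width: -0.001
```

>>> {"api": "drive_tool", "payload": {
  "series": [
    {"x": 0, "y": 0, "z": 1, "ax": 0, "ay": 0, "az": 0},
    {"x": 0, "y": 0, "z": 1.8, "ax": 0, "ay": 0, "az": 0},
    {"x": 0, "y": 0, "z": 1.8, "ax": 0, "ay": 0, "az": 0},
    {"x": 0, "y": 0, "z": 1.8, "ax": 0, "ay": 0, "az": 0}
  ]
}}

```text
time: 11.35
tool_pos: [0.5465, 0.2662, 0.3404]
tool_rot: [0.589, -0.389, 0.591, 0.39]
contact_force: [0.2, 0.4, -0.1]
gripper_width: 0.0
```

```bash
cat >> h.py <<'E'
CC=np.array([.5124,.0938,0]); CX=np.array([.3931,.9195,0]); CY=np.array([-.9195,.3931,0])
def case():
    s,r=toolR(); d=s["tool_pos"]-CC
    print("t %.2f case xyz mm %s F(case) %s w %.2f j %s"%(s["time"],np.round([d@CX*1e3,d@CY*1e3,d[2]*1e3],1),np.round([s["contact_force"]@CX,s["contact_force"]@CY,s["contact_force"][2]],1),s["gripper_width"],s["joint_pos"].round(2)))
E
python3 - <<'E'
from h import *
case()
s=grab("scene","s11"); crop(s,"s11c",180,120,400,310,3); grab("wrist","w11")
E
```

```text
t 11.35 case xyz mm [171.9  36.4 340.4] F(case) [ 0.5 -0.  -0.1] w 0.00 j [ 0.33 -0.03  1.51  0.    1.66 -2.41]
```

View pics/s11c.png

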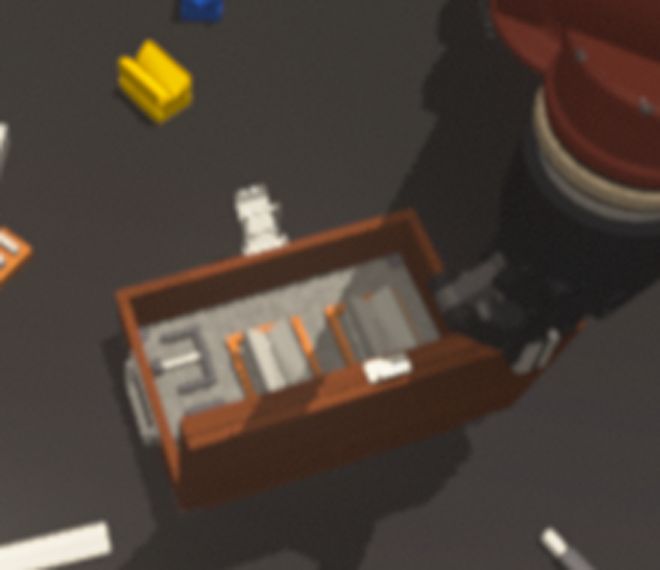

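View pics/w11.png

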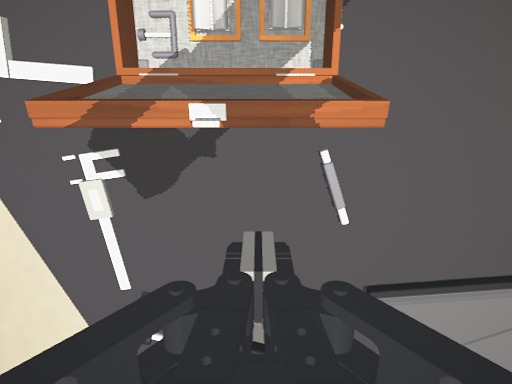

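Run:
```python
from h import *
f=load("w11")
for p in [(30,122),(260,126),(386,126),(206,124)]:
    d=plane(f,*p,.237)-CC; print(p,(d@CX).round(4),(d@CY).round(4))
```

```text
(30, 122) 0.1224 -0.1305
(260, 126) 0.1255 0.0373
(386, 126) 0.1256 0.1296
(206, 124) 0.124 -0.0022
```

>>> {"api": "drive_tool", "payload": {
  "series": [
    {"x": 1.4, "y": 0, "z": 0, "ax": 0, "ay": 0, "az": 0},
    {"x": 2.8, "y": 0, "z": 0, "ax": 0, "ay": 0, "az": 0},
    {"x": 4.2, "y": 0, "z": 0, "ax": 0, "ay": 0, "az": 0},
    {"x": 5, "y": 0, "z": -0.5, "ax": 0, "ay": 0, "az": 0},
    {"x": 5, "y": 0, "z": -1, "ax": 0, "ay": 0, "az": 0}
  ]
}}

```text
time: 11.87
tool_pos: [0.5333, 0.2404, 0.2098]
tool_rot: [0.587, -0.388, 0.594, 0.39]
contact_force: [-0.2, 0.2, -0.3]
gripper_width: -0.006
```

>>> {"api": "drive_tool", "payload": {
  "series": [
    {"x": 0, "y": 0, "z": -0.5, "ax": 0, "ay": 0, "az": 0},
    {"x": 0, "y": 0, "z": -1, "ax": 0, "ay": 0, "az": 0},
    {"x": 0, "y": 0, "z": -1.5, "ax": 0, "ay": 0, "az": 0}
  ]
}}

```text
time: 12.12
tool_pos: [0.5229, 0.208, 0.2195]
tool_rot: [0.592, -0.389, 0.588, 0.389]
contact_force: [-1.7, 5.5, 1.3]
gripper_width: -0.002
```

Run:
```python
from h import *
case()
```

```text
t 12.12 case xyz mm [109.2  35.3 219.5] F(case) [4.3 3.7 1.3] w -0.00 j [ 0.25 -0.09  1.77  0.    1.45 -2.49]
```

>>> {"api": "drive_tool", "payload": {
  "series": [
    {"x": 0, "y": 0, "z": -0.7, "ax": 0, "ay": 0, "az": 0},
    {"x": 0, "y": 0, "z": -1.4, "ax": 0, "ay": 0, "az": 0},
    {"x": 0.2, "y": 0, "z": -2.1, "ax": 0, "ay": 0, "az": 0},
    {"x": 0.4, "y": 0, "z": -2.8, "ax": 0, "ay": 0, "az": 0},
    {"x": 0.5, "y": 0, "z": -3.1, "ax": 0, "ay": 0, "az": 0}
  ]
}}

```text
time: 12.53
tool_pos: [0.4926, 0.1352, 0.2069]
tool_rot: [0.592, -0.39, 0.589, 0.388]
contact_force: [1.3, 2.7, 0.4]
gripper_width: 0.002
```

Run:
```python
from h import *
case()
s=grab("scene","s12"); crop(s,"s12c",180,120,400,310,3); grab("wrist","w12")
```

```text
t 12.53 case xyz mm [ 30.3  34.5 206.9] F(case) [ 3.  -0.1  0.4] w 0.00 j [ 0.12 -0.21  1.9  -0.    1.44 -2.61]
```

View pics/s12c.png

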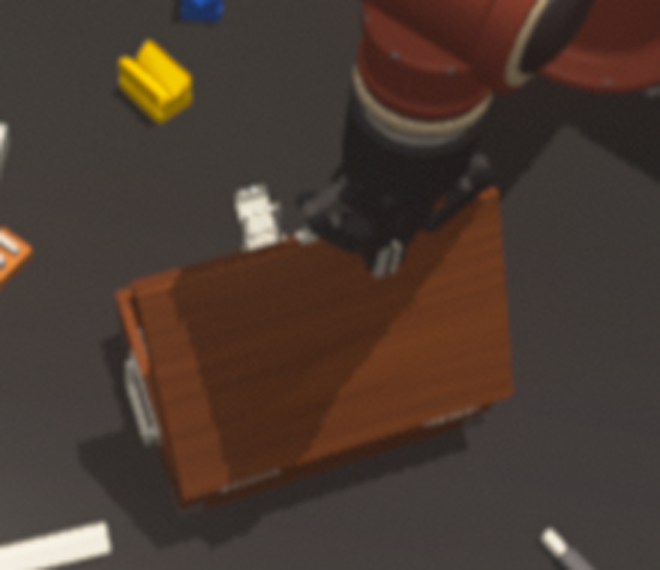

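View pics/w12.png

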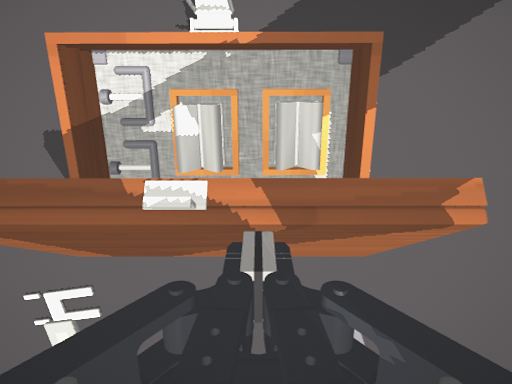

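Lid follows, about 1 rad now; the block sits centred in its strips (frame at 264–330, block 276–325). Continue down the arc.

>>> {"api": "drive_tool", "payload": {
  "series": [
    {"x": 0.3, "y": 0, "z": -0.5, "ax": 0, "ay": 0, "az": 0},
    {"x": 0.7, "y": 0, "z": -1, "ax": 0, "ay": 0, "az": 0},
    {"x": 1.1, "y": 0, "z": -1.5, "ax": 0, "ay": 0, "az": 0},
    {"x": 1.7, "y": 0, "z": -2, "ax": 0, "ay": 0, "az": 0},
    {"x": 2.3, "y": 0, "z": -2.4, "ax": 0, "ay": 0, "az": 0}
  ]
}}

```text
time: 13.05
tool_pos: [0.4694, 0.0805, 0.1477]
tool_rot: [0.591, -0.391, 0.589, 0.388]
contact_force: [1.5, -0.6, 3.3]
gripper_width: -0.004
```

Run:
```python
from h import *
case()
```

```text
t 13.05 case xyz mm [-29.2  34.3 147.7] F(case) [ 0.  -1.7  3.3] w -0.00 j [ 0.01 -0.25  2.04 -0.    1.35 -2.72]
```

>>> {"api": "drive_tool", "payload": {
  "series": [
    {"x": 0.5, "y": 0, "z": -0.3, "ax": 0, "ay": 0, "az": 0},
    {"x": 1, "y": 0, "z": -0.6, "ax": 0, "ay": 0, "az": 0},
    {"x": 1.5, "y": 0, "z": -0.7, "ax": 0, "ay": 0, "az": 0},
    {"x": 1.9, "y": 0, "z": -0.8, "ax": 0, "ay": 0, "az": 0},
    {"x": 2.1, "y": 0, "z": -0.8, "ax": 0, "ay": 0, "az": 0}
  ]
}}

```text
time: 13.47
tool_pos: [0.4593, 0.063, 0.0918]
tool_rot: [0.589, -0.389, 0.591, 0.39]
contact_force: [-0.9, -2.0, 1.7]
gripper_width: 0.002
```

Run:
```python
from h import *
case()
s=grab("scene","s13"); crop(s,"s13c",180,120,400,310,3); grab("wrist","w13")
```

```text
t 13.47 case xyz mm [-49.2  36.7  91.8] F(case) [-2.2  0.1  1.7] w 0.00 j [-0.02 -0.21  2.1  -0.    1.25 -2.76]
```

View pics/s13c.png

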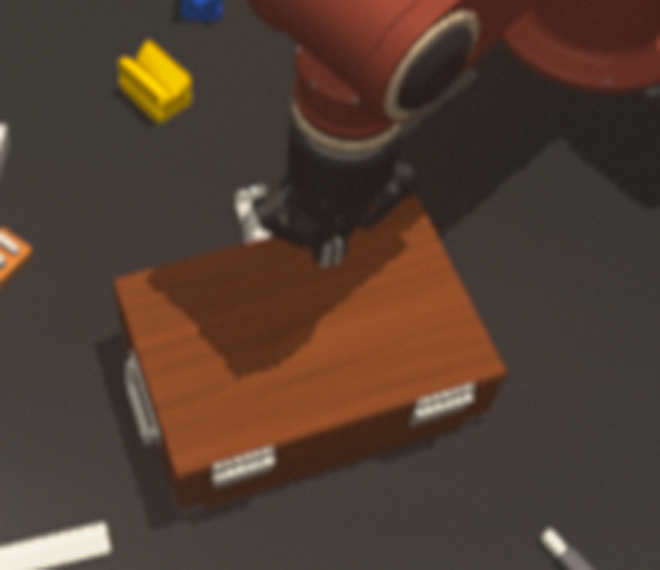

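View pics/w13.png

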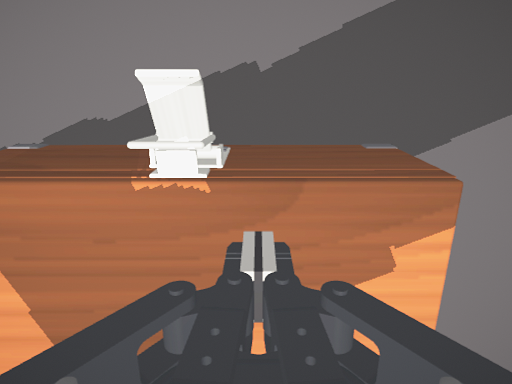

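>>> {"api": "drive_tool", "payload": {
  "series": [
    {"x": 0.1, "y": 0, "z": 0, "ax": 0, "ay": 0, "az": 0},
    {"x": 0.2, "y": 0, "z": 0, "ax": 0, "ay": 0, "az": 0},
    {"x": 0.2, "y": 0, "z": 0, "ax": 0, "ay": 0, "az": 0}
  ]
}}

```text
time: 13.82
tool_pos: [0.4609, 0.0636, 0.09]
tool_rot: [0.59, -0.389, 0.59, 0.389]
contact_force: [-2.8, 0.1, 5.7]
gripper_width: -0.002
```

Run:
```python
from h import *
case()
```

```text
t 13.82 case xyz mm [-48.   35.5  90. ] F(case) [-1.   2.6  5.7] w -0.00 j [-0.02 -0.21  2.1   0.    1.24 -2.76]
```

>>> {"api": "drive_tool", "payload": {
  "series": [
    {"x": 0.1, "y": 0, "z": 0, "ax": 0, "ay": 0, "az": 0},
    {"x": 0.2, "y": 0, "z": 0, "ax": 0, "ay": 0, "az": 0},
    {"x": 0.2, "y": 0, "z": 0, "ax": 0, "ay": 0, "az": 0}
  ]
}}

```text
time: 14.07
tool_pos: [0.4612, 0.0636, 0.0897]
tool_rot: [0.589, -0.389, 0.591, 0.39]
contact_force: [-18.1, -0.4, 32.5]
gripper_width: 0.002
```

Run:
```python
from h import *
case()
```

```text
t 14.07 case xyz mm [-47.9  35.2  89.7] F(case) [-7.5 16.5 32.5] w 0.00 j [-0.02 -0.2   2.1  -0.    1.25 -2.76]
```

>>> {"api": "drive_tool", "payload": {
  "series": [
    {"x": -0.6, "y": 0, "z": 0, "ax": 0, "ay": 0, "az": 0},
    {"x": -1.8, "y": 0, "z": 0, "ax": 0, "ay": 0, "az": 0},
    {"x": -3, "y": -0.4, "z": -0.5, "ax": 0, "ay": 0, "az": 0},
    {"x": -4, "y": -1, "z": -1.3, "ax": 0, "ay": 0, "az": 0},
    {"x": -4, "y": -1.4, "z": -2, "ax": 0, "ay": 0, "az": 0}
  ]
}}

```text
time: 14.48
tool_pos: [0.477, 0.0027, 0.1912]
tool_rot: [0.593, -0.393, 0.587, 0.387]
contact_force: [1.0, 0.1, 1.3]
gripper_width: 0.005
```

Run:
```python
from h import *
case()
f=grab("wrist","w14"); t=grab("top","t14");crop(t,"t14c",140,100,280,240,5)
```

```text
t 14.48 case xyz mm [-97.7  -3.2 191.2] F(case) [ 0.5 -0.9  1.3] w 0.01 j [-0.15 -0.3   2.   -0.    1.43 -2.89]
```

View pics/w14.png

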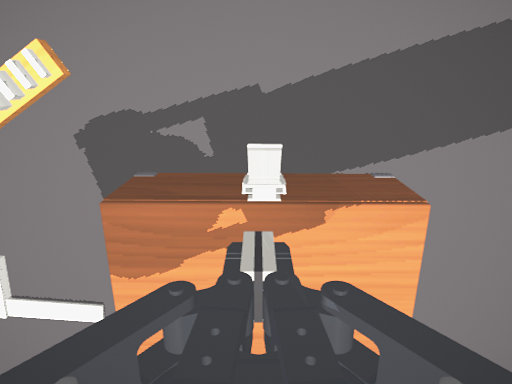

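View pics/t14c.png

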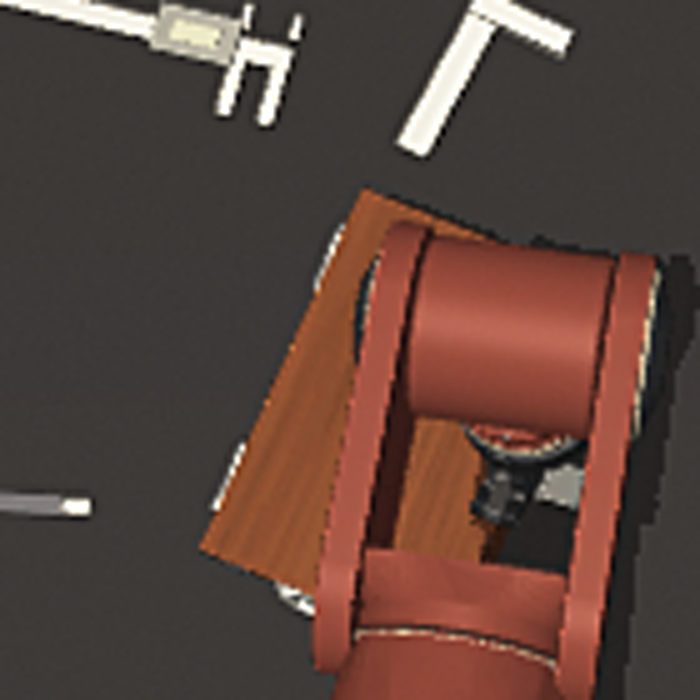

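>>> {"api": "drive_tool", "payload": {
  "series": [
    {"x": 0, "y": 0, "z": -0.2, "ax": 1.4, "ay": 0, "az": 0},
    {"x": 0, "y": 0, "z": -0.5, "ax": 2.8, "ay": 0, "az": 0},
    {"x": 0, "y": 0, "z": -0.8, "ax": 4.2, "ay": 0, "az": 0},
    {"x": 0, "y": 0, "z": -1.1, "ax": 5.6, "ay": 0, "az": 0},
    {"x": 0, "y": 0, "z": -1.1, "ax": 7, "ay": 0, "az": 0}
  ]
}}

```text
time: 15.0
tool_pos: [0.4613, -0.0215, 0.1829]
tool_rot: [0.68, -0.191, 0.681, 0.192]
contact_force: [0.6, -0.7, 0.6]
gripper_width: 0.002
```

>>> {"api": "drive_tool", "payload": {
  "series": [
    {"x": 0, "y": 0, "z": 0, "ax": 1.4, "ay": 0, "az": 0},
    {"x": 0, "y": 0, "z": 0, "ax": 2.8, "ay": 0, "az": 0},
    {"x": 0, "y": 0, "z": 0, "ax": 4.2, "ay": 0, "az": 0},
    {"x": 0, "y": 0, "z": 0, "ax": 5.6, "ay": 0, "az": 0},
    {"x": 0, "y": 0, "z": 0, "ax": 7, "ay": 0, "az": 0}
  ]
}}

```text
time: 15.42
tool_pos: [0.4616, -0.0207, 0.1829]
tool_rot: [0.706, 0.022, 0.707, -0.021]
contact_force: [-0.4, -0.4, -0.8]
gripper_width: -0.001
```

>>> {"api": "drive_tool", "payload": {
  "series": [
    {"x": 0, "y": 0, "z": 0, "ax": 1.4, "ay": 0, "az": 0},
    {"x": 0, "y": 0, "z": 0, "ax": 2.8, "ay": 0, "az": 0},
    {"x": 0, "y": 0, "z": 0, "ax": 4.2, "ay": 0, "az": 0},
    {"x": 0, "y": 0, "z": 0, "ax": 5.6, "ay": 0, "az": 0},
    {"x": 0, "y": 0, "z": 0, "ax": 7, "ay": 0, "az": 0}
  ]
}}

```text
time: 15.83
tool_pos: [0.4616, -0.0207, 0.1829]
tool_rot: [0.667, 0.233, 0.668, -0.233]
contact_force: [0.0, 0.3, 0.3]
gripper_width: 0.003
```

>>> {"api": "drive_tool", "payload": {
  "series": [
    {"x": 0, "y": 0, "z": 0, "ax": 1.4, "ay": 0, "az": 0},
    {"x": 0, "y": 0, "z": 0, "ax": 2.8, "ay": 0, "az": 0},
    {"x": 0, "y": 0, "z": 0, "ax": 4.2, "ay": 0, "az": 0},
    {"x": 0, "y": 0, "z": 0, "ax": 5.6, "ay": 0, "az": 0},
    {"x": 0, "y": 0, "z": 0, "ax": 7, "ay": 0, "az": 0}
  ]
}}

```text
time: 16.25
tool_pos: [0.4616, -0.0207, 0.1829]
tool_rot: [0.566, 0.423, 0.567, -0.423]
contact_force: [-0.1, -0.9, 0.2]
gripper_width: 0.001
```

>>> {"api": "drive_tool", "payload": {
  "series": [
    {"x": 0, "y": 0, "z": 0, "ax": 1.4, "ay": 0, "az": 0},
    {"x": 0, "y": 0, "z": 0, "ax": 2.8, "ay": 0, "az": 0},
    {"x": 0, "y": 0, "z": 0, "ax": 4.2, "ay": 0, "az": 0},
    {"x": 0, "y": 0, "z": 0, "ax": 5.6, "ay": 0, "az": 0},
    {"x": 0, "y": 0, "z": 0, "ax": 7, "ay": 0, "az": 0}
  ]
}}

```text
time: 16.67
tool_pos: [0.4616, -0.0207, 0.183]
tool_rot: [-0.413, -0.574, -0.414, 0.574]
contact_force: [0.2, 0.7, -0.3]
gripper_width: -0.001
```

Run:
```python
from h import *
case(); delta(CC-.124*CX+[0,0,.14],-23.2)
```

```text
t 16.67 case xyz mm [-125.2    1.7  183. ] F(case) [ 0.8  0.1 -0.3] w -0.00 j [-0.21 -0.32  2.03  0.    1.43  0.12]
t 16.67 pos [ 0.4616 -0.0207  0.183 ] jaw yaw -18.5  width -0.001 F [ 0.2  0.7 -0.3] j [-0.21 -0.32  2.03  0.    1.43  0.12]
shift [ 1.72  0.07 -0.04] turn [ 0.94 -0.    0.02]
```

>>> {"api": "drive_tool", "payload": {
  "series": [
    {"x": 0, "y": 0, "z": 0, "ax": 0.95, "ay": 0, "az": 0},
    {"x": 0, "y": 0, "z": 0, "ax": 0.95, "ay": 0, "az": 0}
  ]
}}

```text
time: 16.83
tool_pos: [0.4616, -0.0207, 0.183]
tool_rot: [-0.39, -0.589, -0.391, 0.59]
contact_force: [-1.1, -0.3, 0.0]
gripper_width: 0.001
```

>>> {"api": "drive_tool", "payload": {
  "series": [
    {"x": 0, "y": 0, "z": 0, "ax": 0, "ay": 1.3, "az": 0},
    {"x": 0, "y": 0, "z": 0, "ax": 0, "ay": 2.6, "az": 0},
    {"x": 0, "y": 0, "z": 0, "ax": 0, "ay": 3.9, "az": 0},
    {"x": 0, "y": 0, "z": 0, "ax": 0, "ay": 5.2, "az": 0},
    {"x": 0, "y": 0, "z": 0, "ax": 0, "ay": 6, "az": 0}
  ]
}}

```text
time: 17.25
tool_pos: [0.4617, -0.0218, 0.1835]
tool_rot: [0.276, 0.723, 0.479, -0.415]
contact_force: [-0.7, 0.0, -0.6]
gripper_width: -0.005
```

>>> {"api": "drive_tool", "payload": {
  "series": [
    {"x": 0, "y": 0, "z": 0, "ax": 0, "ay": 0, "az": 0},
    {"x": 0, "y": 0, "z": 0, "ax": 0, "ay": 0, "az": 0}
  ]
}}

```text
time: 17.42
tool_pos: [0.4616, -0.0218, 0.183]
tool_rot: [0.276, 0.722, 0.478, -0.418]
contact_force: [-0.2, 0.5, -0.1]
gripper_width: -0.006
```

Run:
```python
from h import *
case(); s,r=toolR(); X=r.apply([1,0,0]); print("tool x in case",(X@CX).round(2),(X@CY).round(2),X[2].round(2))
f=grab("wrist","w15"); s=grab("scene","s15"); crop(s,"s15c",180,100,400,290,3);
```

```text
t 17.42 case xyz mm [-126.3    1.3  183. ] F(case) [ 0.4  0.4 -0.1] w -0.01 j [-0.53 -0.37  2.13  0.52  1.47 -0.2 ]
tool x in case 0.5 0.0 -0.87
```

View pics/w15.png

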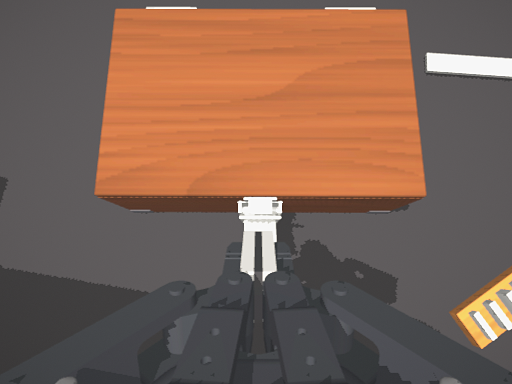

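View pics/s15c.png

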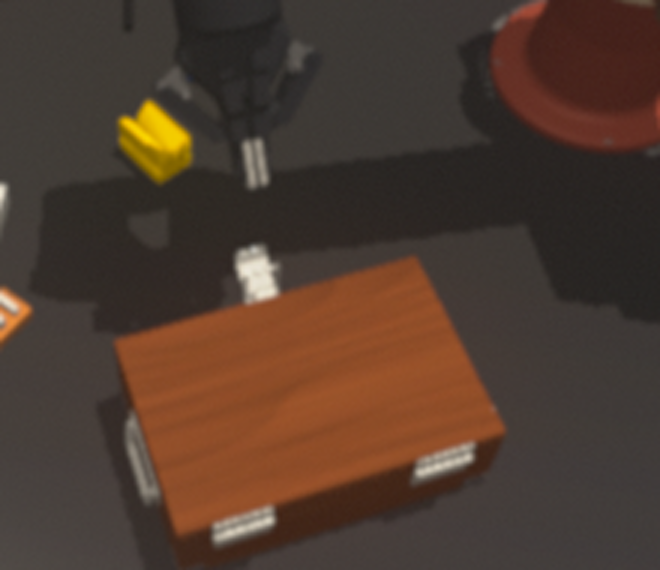

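>>> {"api": "drive_tool", "payload": {
  "series": [
    {"x": 0.9, "y": 0, "z": 0.5, "ax": 0, "ay": 0, "az": 0},
    {"x": 1.8, "y": 0, "z": 1.05, "ax": 0, "ay": 0, "az": 0},
    {"x": 2.5, "y": 0, "z": 1.45, "ax": 0, "ay": 0, "az": 0},
    {"x": 2.9, "y": 0, "z": 1.67, "ax": 0, "ay": 0, "az": 0},
    {"x": 2.9, "y": 0, "z": 1.67, "ax": 0, "ay": 0, "az": 0}
  ]
}}

```text
time: 17.93
tool_pos: [0.4607, -0.0199, 0.0978]
tool_rot: [0.275, 0.721, 0.48, -0.418]
contact_force: [-0.4, -0.1, -0.8]
gripper_width: -0.0
```

Run:
```python
from h import *
case(); 
f=grab("wrist","w16"); s=grab("scene","s16"); crop(s,"s16c",200,100,340,230,5); crop(f,"w16c",180,160,340,290,5)
```

```text
t 17.93 case xyz mm [-124.9    2.9   97.8] F(case) [-0.2  0.3 -0.8] w -0.00 j [-0.52 -0.25  2.19  0.54  1.31 -0.29]
```

View pics/w16c.png

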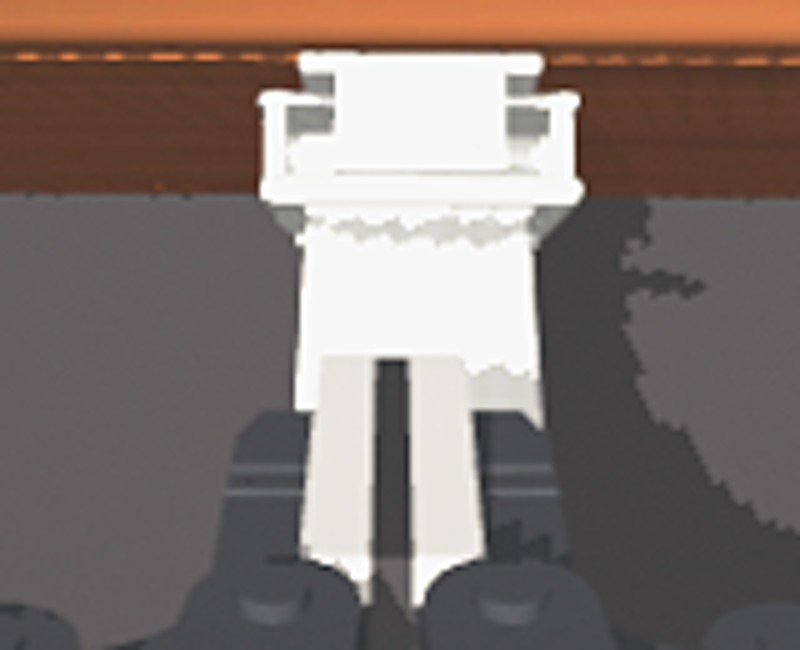

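View pics/s16c.png

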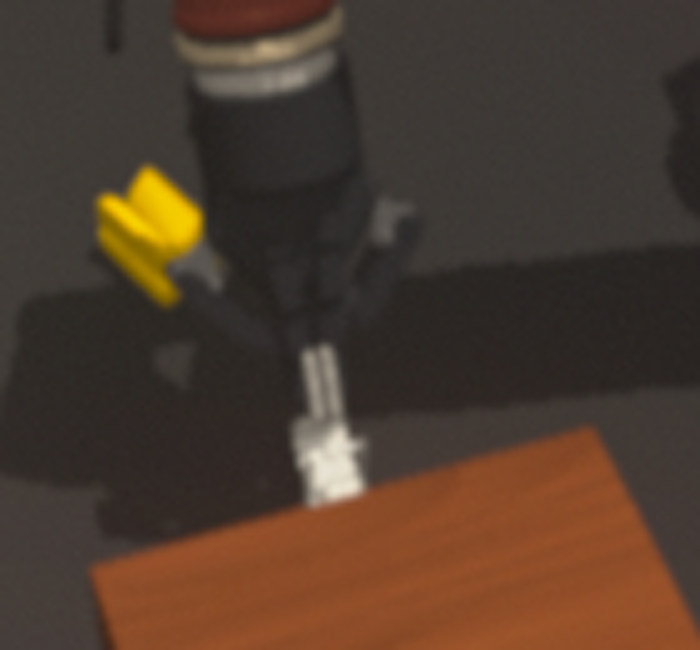

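>>> {"api": "drive_tool", "payload": {
  "series": [
    {"x": 0.28, "y": 0.05, "z": 0.16, "ax": 0, "ay": 0, "az": 0},
    {"x": 0.56, "y": 0.05, "z": 0.32, "ax": 0, "ay": 0, "az": 0},
    {"x": 0.84, "y": 0.05, "z": 0.48, "ax": 0, "ay": 0, "az": 0},
    {"x": 1.1, "y": 0.05, "z": 0.64, "ax": 0, "ay": 0, "az": 0},
    {"x": 1.1, "y": 0.05, "z": 0.64, "ax": 0, "ay": 0, "az": 0}
  ]
}}

```text
time: 18.45
tool_pos: [0.4637, -0.0229, 0.0685]
tool_rot: [0.276, 0.722, 0.478, -0.417]
contact_force: [-0.3, -0.2, -0.2]
gripper_width: -0.001
```

Run:
```python
from h import *
case(); 
f=grab("wrist","w17"); crop(f,"w17c",180,160,340,290,5)
```

```text
t 18.45 case xyz mm [-126.4   -1.1   68.5] F(case) [-0.3  0.2 -0.2] w -0.00 j [-0.53 -0.19  2.2   0.55  1.25 -0.33]
```

View pics/w17c.png

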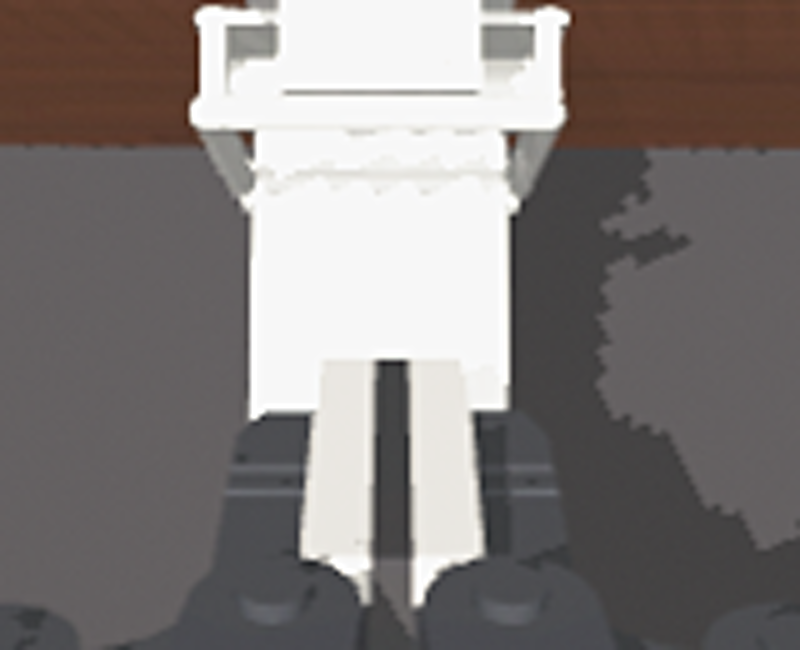

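>>> {"api": "drive_tool", "payload": {
  "series": [
    {"x": 0.28, "y": 0, "z": 0.16, "ax": 0, "ay": 0, "az": 0},
    {"x": 0.56, "y": 0, "z": 0.32, "ax": 0, "ay": 0, "az": 0},
    {"x": 0.84, "y": 0, "z": 0.48, "ax": 0, "ay": 0, "az": 0},
    {"x": 1, "y": 0, "z": 0.57, "ax": 0, "ay": 0, "az": 0},
    {"x": 1, "y": 0, "z": 0.57, "ax": 0, "ay": 0, "az": 0}
  ]
}}

```text
time: 18.92
tool_pos: [0.4621, -0.0215, 0.0378]
tool_rot: [0.275, 0.721, 0.479, -0.418]
contact_force: [0.1, -0.5, -0.2]
gripper_width: -0.001
```

Run:
```python
from h import *
case(); 
f=grab("wrist","w18"); crop(f,"w18c",180,160,340,290,5); s=grab("scene","s18"); crop(s,"s18c",200,100,340,230,5)
```

```text
t 18.92 case xyz mm [-125.8    0.9   37.8] F(case) [-0.4 -0.3 -0.2] w -0.00 j [-0.52 -0.13  2.21  0.56  1.2  -0.37]
```

View pics/w18c.png

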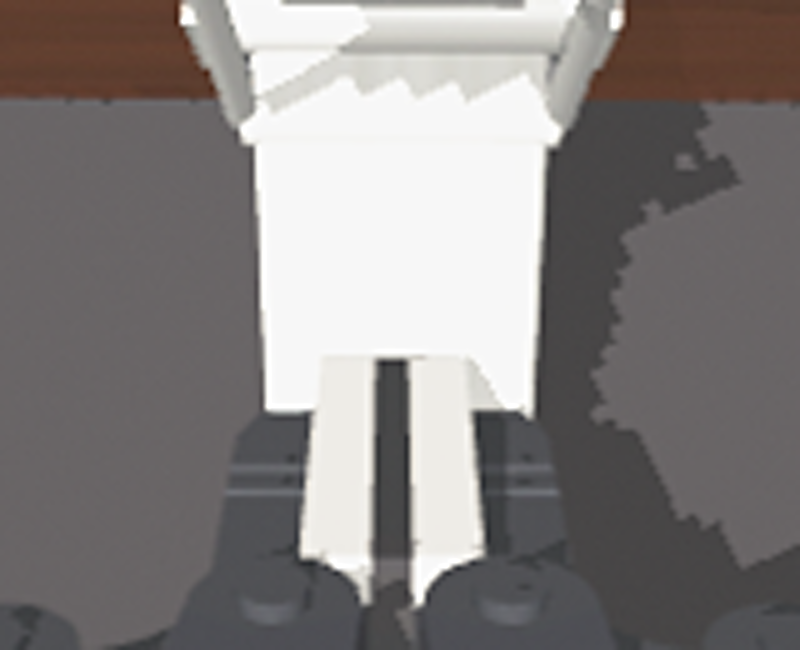

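View pics/s18c.png

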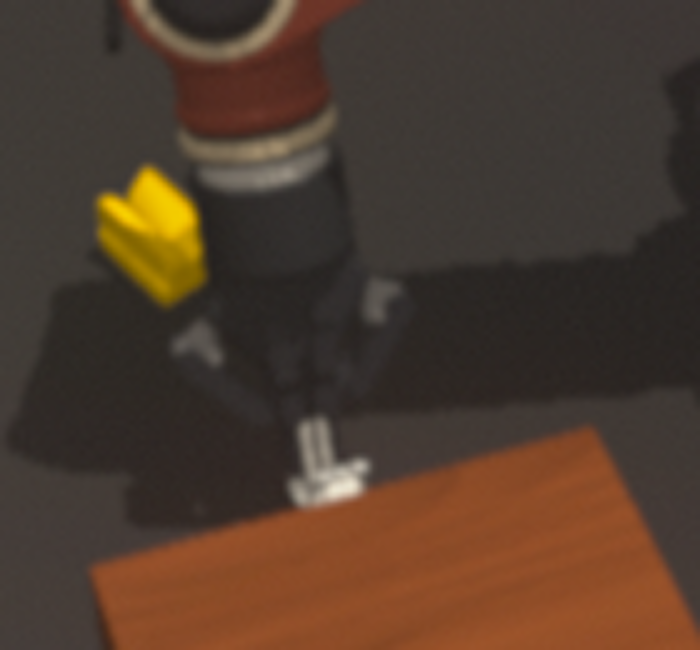

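>>> {"api": "drive_tool", "payload": {
  "series": [
    {"x": 0.15, "y": 0, "z": -0.15, "ax": 0, "ay": 0, "az": 0},
    {"x": 0.3, "y": 0, "z": -0.3, "ax": 0, "ay": 0, "az": 0},
    {"x": 0.45, "y": 0, "z": -0.45, "ax": 0, "ay": 0, "az": 0},
    {"x": 0.45, "y": 0, "z": -0.45, "ax": 0, "ay": 0, "az": 0}
  ]
}}

```text
time: 19.35
tool_pos: [0.4694, -0.0073, 0.0353]
tool_rot: [0.277, 0.722, 0.478, -0.417]
contact_force: [-0.8, -1.0, 0.6]
gripper_width: 0.002
```

Run:
```python
from h import *
case(); 
f=grab("wrist","w19"); crop(f,"w19c",180,160,340,290,5)
```

```text
t 19.35 case xyz mm [-109.9   -0.2   35.3] F(case) [-1.2  0.3  0.6] w 0.00 j [-0.49 -0.13  2.21  0.57  1.17 -0.35]
```

View pics/w19c.png

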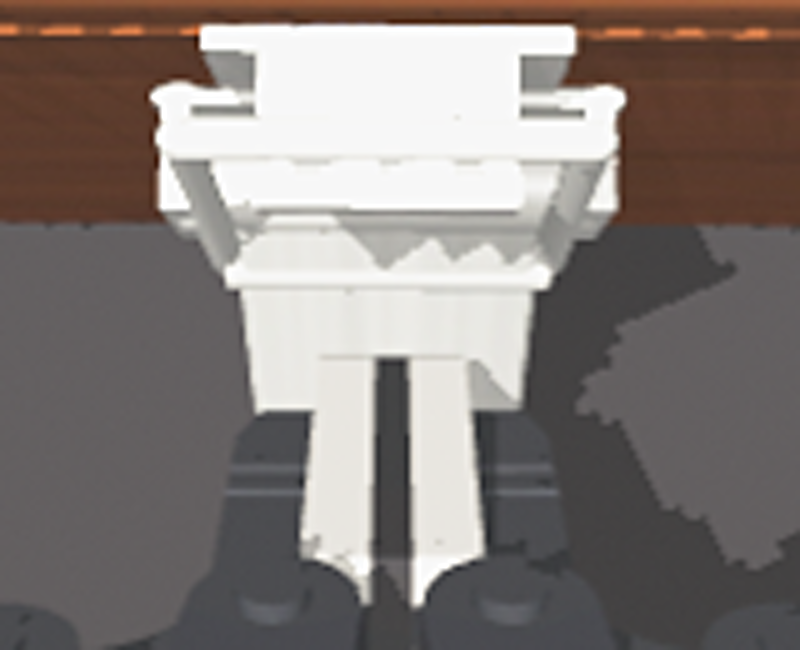

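>>> {"api": "drive_tool", "payload": {
  "series": [
    {"x": 0.1, "y": 0, "z": -0.15, "ax": 0, "ay": 0, "az": 0},
    {"x": 0.2, "y": 0, "z": -0.28, "ax": 0, "ay": 0, "az": 0},
    {"x": 0.23, "y": 0, "z": -0.35, "ax": 0, "ay": 0, "az": 0},
    {"x": 0.23, "y": 0, "z": -0.35, "ax": 0, "ay": 0, "az": 0}
  ]
}}

```text
time: 19.73
tool_pos: [0.473, 0.0019, 0.0343]
tool_rot: [0.276, 0.722, 0.478, -0.417]
contact_force: [-1.1, -3.9, -2.4]
gripper_width: -0.005
```

Run:
```python
from h import *
case(); 
f=grab("wrist","w20"); crop(f,"w20c",180,160,340,290,5)
```

```text
t 19.73 case xyz mm [-100.     0.1   34.3] F(case) [-4.  -0.6 -2.4] w -0.00 j [-0.46 -0.12  2.21  0.57  1.16 -0.33]
```

View pics/w20c.png

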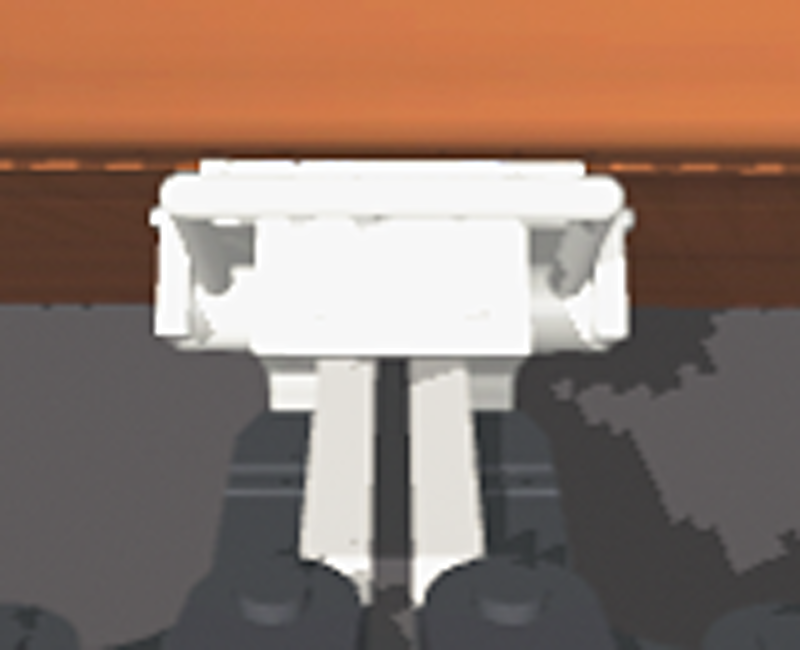

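>>> {"api": "drive_tool", "payload": {
  "series": [
    {"x": 0.05, "y": 0, "z": -0.09, "ax": 0, "ay": 0, "az": 0},
    {"x": 0.1, "y": 0, "z": -0.17, "ax": 0, "ay": 0, "az": 0},
    {"x": 0.1, "y": 0, "z": -0.17, "ax": 0, "ay": 0, "az": 0}
  ]
}}

```text
time: 20.03
tool_pos: [0.4736, 0.0026, 0.0342]
tool_rot: [0.28, 0.719, 0.478, -0.42]
contact_force: [-17.7, -24.5, 7.9]
gripper_width: 0.001
```

Run:
```python
from h import *
case();
```

```text
t 20.03 case xyz mm [-99.1  -0.2  34.2] F(case) [-29.5   6.7   7.9] w 0.00 j [-0.46 -0.12  2.21  0.56  1.16 -0.32]
```

>>> {"api": "drive_tool", "payload": {
  "series": [
    {"x": -0.2, "y": 0, "z": 0.4, "ax": 0, "ay": 0, "az": 0},
    {"x": -0.6, "y": 0, "z": 1, "ax": 0, "ay": 0, "az": 0},
    {"x": -1.2, "y": 0, "z": 1.4, "ax": 0, "ay": 0, "az": 0},
    {"x": -2.4, "y": 0, "z": 1.4, "ax": 0, "ay": 0, "az": 0},
    {"x": -3.6, "y": 0, "z": 1.4, "ax": 0, "ay": 0, "az": 0}
  ]
}}

```text
time: 20.45
tool_pos: [0.4448, -0.0622, 0.0955]
tool_rot: [0.274, 0.722, 0.48, -0.416]
contact_force: [0.9, 0.7, 0.8]
gripper_width: -0.001
```

>>> {"api": "drive_tool", "payload": {
  "series": [
    {"x": -1.2, "y": 0, "z": 0, "ax": 0, "ay": 0, "az": 0},
    {"x": -2, "y": 0, "z": 0, "ax": 0, "ay": 0, "az": 0},
    {"x": -2, "y": 0, "z": 0, "ax": 0, "ay": 0, "az": 0}
  ]
}}

```text
time: 20.7
tool_pos: [0.4386, -0.0884, 0.1438]
tool_rot: [0.279, 0.724, 0.476, -0.415]
contact_force: [1.0, 0.5, 0.4]
gripper_width: -0.002
```

Run:
```python
from h import *
case(); 
f=grab("wrist","w21"); s=grab("scene","s21"); crop(s,"s21c",200,130,340,260,5); crop(f,"w21c",180,120,340,250,5); grab("top","t21")
```

```text
t 20.70 case xyz mm [-196.5   -3.8  143.8] F(case) [ 0.8 -0.8  0.4] w -0.00 j [-0.69 -0.3   2.15  0.51  1.46 -0.38]
```

View pics/w21.png

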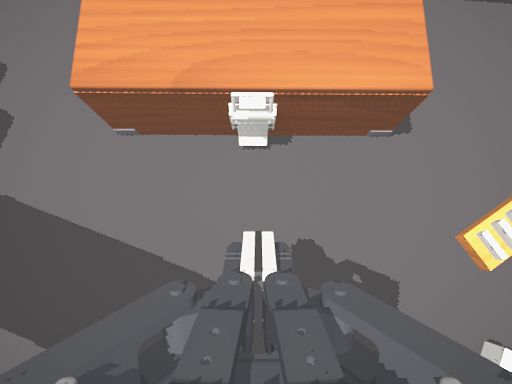

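View pics/s21c.png

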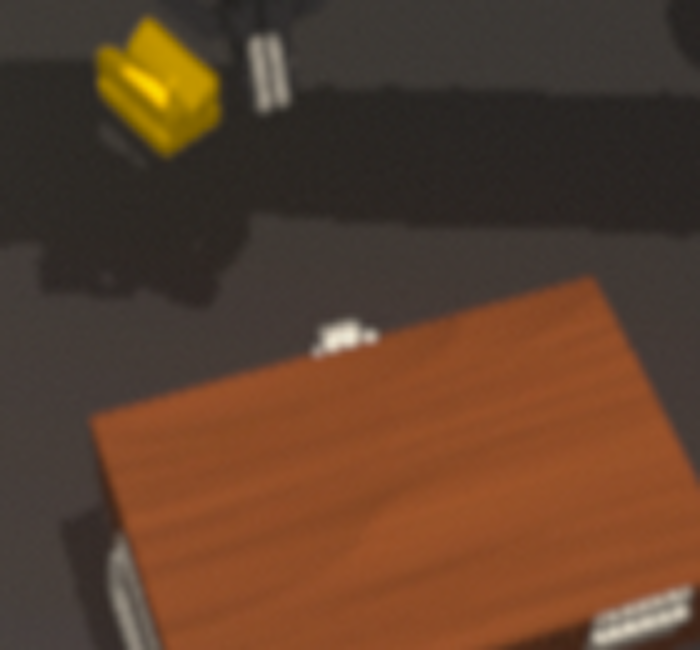

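View pics/w21c.png

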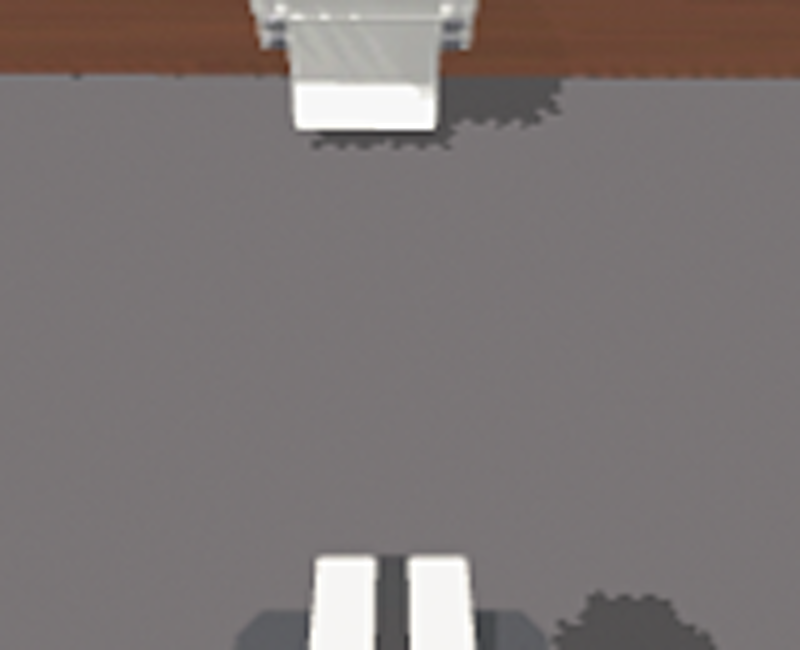

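Run:
```python
from h import *
f=load("w21"); K=f["camera_matrix"]
# refit case front via bottom edge
d=plane(f,252,135,0)-CC; print("bottom edge x",d@CX); d=plane(f,252,93,.09)-CC; print("top edge x",d@CX, "rim seam")
o,_=ray(f,0,0)
for row in (135.5,136.4,137.4):
  o,r=ray(f,252.7,row); oc=np.array([(o-CC)@CX,o[2]]); rc=np.array([r@CX,r[2]])
  for off in (0,.0015):
    ts=np.linspace(0,2,200001); P=oc+ts[:,None]*rc; best=None
    for phi in np.arange(-.1,.8,.01):
        u=np.array([-np.sin(phi),-np.cos(phi)]);n=np.array([-np.cos(phi),np.sin(phi)])
        p=np.array([-.092,.06])+.044*u+off*n
        t=((p-oc)@rc)/(rc@rc); e=np.linalg.norm(oc+t*rc-p)
        if best is None or e<best[0]: best=(e,phi)
    print(row,off,best)
```

```text
bottom edge x -0.084042612406273
top edge x -0.08771916700626008 rim seam
135.5 0 (np.float64(8.93727813141277e-05), np.float64(-0.03000000000000004))
135.5 0.0015 (np.float64(8.826011846300363e-05), np.float64(-0.060000000000000026))
136.4 0 (np.float64(8.070426066302645e-05), np.float64(-0.01000000000000005))
136.4 0.0015 (np.float64(9.627358661614836e-05), np.float64(-0.040000000000000036))
137.4 0 (np.float64(0.00016809119602052407), np.float64(0.00999999999999994))
137.4 0.0015 (np.float64(8.190769065398614e-06), np.float64(-0.020000000000000046))
```

Run:
```python
from h import *
f=load("w21"); crop(f,"w21d",60,70,260,150,4)
t=load("t21");
```

```text
(no output)
```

View pics/w21d.png

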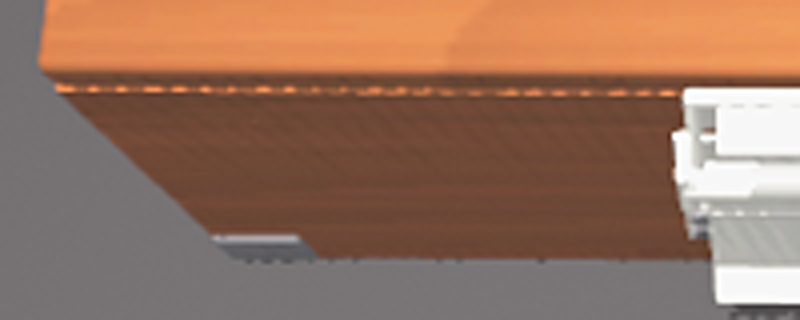

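View pics/t21.png

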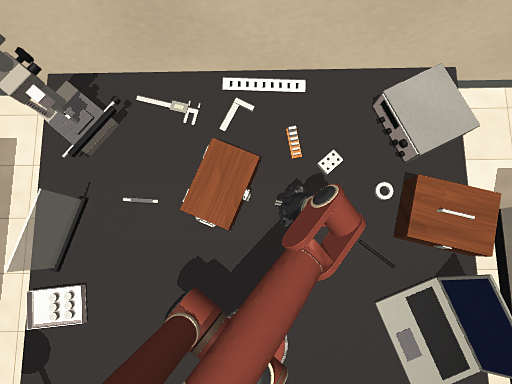

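Run:
```python
from h import *
f=load("w21"); print((plane(f,160,89,.09)-CC)@CX)
from plant import workorder
print(workorder.job_done())
```

```text
-0.08498258861196425
the job is handed in; nothing more can be done
None
```

I set the V-block groove up in the empty place, shut the lid and pressed the catch lever flat. I then handed the job in at about 21 s of the 66 s; the hand-in reports no verdict.

**Last checks:**
- **V-block:** After release, and again just before the lid covered it, the wrist camera showed it centred and level between its strips. The twin was still in its own place. I could not look inside once the lid was shut.
- **Lid:** It came to a firm stop with the fingertips at 89.7 mm, against 90 mm expected. Afterwards the seam looked thin and even. A first reading of the lid's front edge was 3 mm off, because I had picked the seam row. Picked properly, it read -85.0 mm, as expected.
- **Catch:** It came to a firm stop at about 30 N. From one picture, the lever angle measured between -0.06 and 0.01 rad, and the loop is in the keeper.
- **Other pieces:** In the last top view, the setup block, ring gauge and gauge rack looked unmoved. The plug gauge was partly hidden by the arm. I compared these by eye and did not measure them.
- **Robot:** It stood clear, with contact force at noise level.

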